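# Put up the folding desk stand and seat the touch panel on it

## Robot

A 6-joint arm with a two-finger parallel gripper is mounted at the origin on the work surface. World frame = base frame: x ahead of the robot, y to its left, z up, the work surface at z = 0. Lengths are in mm, angles in rad, forces in N, time in s.
With the tool pointing down it reaches from about 275 to 1000 mm from the base axis. Payload 8.4 kg.
Tool frame: the origin (TCP) lies on the centre line of the jaws, within the pads' length; the fingertips stand 14 mm ahead of it and the grasp point (between the pads) lies 5 mm behind it; z points along the fingers, y is the line along which they close (so a half turn about z gives the same grasp; the last joint's range is limited). The gripper opens to 85 mm and grips with 20 to 120 N. Pads are 22 mm wide; open, the fingers measure 114 mm over their backs; the gripper's body (76 mm by 85 mm) begins 54 mm behind the grasp point. The pads swing forward as they close: fully open they stand 13 mm farther back than shut.
Start: joints at [1.291, 0.353, 1.633, -0, 1.155, -0.002], TCP at [171.399, 601.041, 215.781] pointing down, gripper open.
Joint ranges: [-2.63, 2.63], [-0.92, 2.1], [0.06, 2.66], [-1.3, 4.44], [0, 2.69], [-3.02, 3.02]. Speed limits (rad/s): [2.22, 2.22, 2.79, 3.14, 3.14, 3.14].

## Interface

Orientations are given as [roll, pitch, yaw] about the fixed x, y, z axes, in that order (R = Rz(yaw) Ry(pitch) Rx(roll)).
In Python, from rig import r gives the robot as it stands.
- The arm moves only by the tool step_arm, never from a script. Its argument "plan" is text: rows parted by semicolons, each of 7 numbers parted by spaces: the turn, a rotation vector about the world's x, y, z in degrees, then the shift along the world's x, y, z in mm, then the closure in counts, from 0 (fully open) to 255 (shut). In form: rx ry rz x y z hand; .... A call has 1 to 8 rows; each row is the pose to reach, as a shift and turn from the pose commanded when the call began; what a row does not reach only later rows make up. A row lasts 1/10 s, in which the tool goes at most 50 mm and 8.59 degrees, less where a joint would pass 70% of its speed; a pose out of reach is approached as far as the arm can. A call with a gripper value outside its range is refused whole. The fingers move at their own pace and stop on an object; "force" is the grip in N (left out, the last holds). Time passes only in rows, so rows that repeat a pose let the fingers close. It gives the time, the measured TCP pose, the force, the opening and the grip force at its end, in the units of the state.
- r.sense(): the state, without advancing time (a new reading comes with each control period).
- r.grab_frame(name): name is "side" or "top" or "wrist"; returns (picture, depth): 400x640x3 uint8, red, green, blue; 400x640 float32, mm along the optical axis (not along the pixel's ray), 0 where there is no reading.
- r.get_calibration(name): a dict with "K" (3x3 intrinsics, pixels), "k1" (the pictures are not rectified: a ray, as slopes to the right and down, at radius r is drawn at 1 + k1 r^2 times it, then the intrinsics apply), "world_from_camera" (4x4, takes a point from camera to world coordinates). Camera axes: x right, y down, z forward; pixel columns grow to the right and rows downward; lengths in mm; the calibration is good to about 2 mm. A picture is of the moment at which its call begins: read the wrist's pose just before it. get_calibration takes no time and is no camera call; for the wrist camera it gives the pose at the moment of the call.
- r.sign_off(): hands the job in; it is judged then, once.
The state is a dict: "clock": time; "qpos": joint angles; "qvel": joint speeds; "joint_efforts": joint torques, N m; "eef_pos": TCP position; "tcp_rot": TCP orientation; "contact_force": force on the tool from outside, world axes, zero at the start; "wrist_torque": the same for the moment, N m; "opening": opening from 0.0 (shut) to 1.0 (fully open); "grasp_force": force on a finger pad.
Only numpy, scipy, OpenCV 4.12 (cv2) and the standard library are available. Lean on these libraries where they do the work, as an engineer would, in place of code of your own. Each camera call takes 0.05 s, during which the arm holds its last target. There are 200 camera calls.

## Task

Swing the hinged back brace of the folding desk stand up and over until it clicks into its end detent, without forcing it against its stop, then set the grey hand-held touch panel on the stand: right way up with its screen facing out over the lips, bottom edge down on both ledges behind the lips, back leaning on the brace, centred side to side. Do not let the panel fall, and leave the other things on the bench where they are.

Things in the scene. Friction and masses are not known exactly. Their poses are not given: they have to be found in the camera images.
- stand: Folding desk stand, grey-painted steel, screwed to the bench: base plate 200 (x) x 110 (y) x 5 mm. Origin at the centre of its underside; x from the front to the back of the stand, y along the hinge, z up. The folded brace lies forward between two low channel walls (41 mm apart inside, 49 outside, tops 27 mm above the bench, x -97 to -37 mm). Hinge ears at y +-24 mm and a 31 mm high roller housing lie behind the seated brace's front face
- brace_hinge (a point): On the brace's hinge axis (parallel to the stand's y), mid-width, 20 mm behind the stand's middle, 26 mm above the bench. A friction hinge (0.15 N m) keeps the brace where it is left; at about 1.87 rad its cam pin meets a sprung roller, which adds up to 0.5 N m (in all 7.5 N at 88 mm from the hinge), less and less until beyond 2.2 it snaps by itself to 2.356, against its stop
- brace (a joint): Angle (rad) of the back brace, a bare steel plate 38 mm wide, 6 thick, free end 110 mm from the hinge axis (which is at mid-thickness), 0.15 kg. At 0 it lies level, pointing to the front (-x) of the stand; growing, it swings up over the vertical (1.57) and back; seated in its end detent it reads 2.356 (leaning back 45 degrees). Starts at 0 to 0.35. Its underside becomes the face to lean on
- brace_plate: The flat plate of the brace (all of it but the tab): 38 mm wide, 6 mm thick, from the hinge to the free end. Origin on the hinge axis, mid-width, mid-thickness; -x towards the free end, y along the hinge; at joint angle 0 its axes are the stand's. A push of more than 60 N on it would spring its hinge
- brace_tab (a point): Middle of the flat thumb tab on the upper side of the folded brace, 104 mm from the hinge: square to the plate, 6 mm thick along the brace, 26 mm wide, standing 21 mm proud of the plate; this point is 14 mm above the plate's mid-thickness, 10 mm below the tab's top. Axes turn with the brace (at angle 0 they are the stand's). When the brace is up the tab is behind it
- brace_end (a point): Middle of the free end of the brace, at mid-thickness, 110 mm from the hinge; axes as brace_tab
- ledge (a point): Inner end of the two ledges, midway between them: where a seated panel's lower back edge lies, 9.4 mm behind the stand's middle, 19.6 mm above the bench, in the plane of the seated brace's front face. The ledges (10 mm wide, at y +-26 mm) rise 45 degrees to the front, 32 mm long, up to lips 10 mm proud and square to them; the lips' tops are 52 mm above the bench at x -9 mm. Axes are the stand's
- panel: Hand-held touch panel of grey plastic, 140 x 68 x 24 mm, about 0.3 kg, at first lying on its back on the bench. Origin at the centre of its back face; x towards its upper end (the screen lies nearer that end), y across its 68 mm width, z out of the screen; at the lower end (-x) a round dial and two small keys
- panel_foot (a point): Middle of the panel's lower back edge, 70 mm from its origin along -x; axes as the panel
- panel_head (a point): Middle of the panel's upper back edge, 70 mm from its origin along +x; axes as the panel
- lens_cap: Bystander: black lens cap, 58 mm across, 9 mm high, beside the stand; origin under its centre
- marker_a: Bystander: white marker pen with a red cap, 130 x 13 mm, lying beside the panel; origin under its middle
- marker_b: Bystander: white marker pen with a green cap, 130 x 13 mm; origin under its middle
- dishes: Bystander: two stacked clear culture dishes, 63 mm across, 30 mm high; origin under the centre
- oil: Bystander: small bottle of immersion oil, 26 mm across, 62 mm high; origin under the centre
- slide_box: Bystander: grey slide box, 98 x 82 x 34 mm; origin under its centre
- camera: Bystander: black camera with lens, about 132 mm wide, 118 mm deep, 108 mm high; origin under its body
- tip_box: Bystander: pale blue box of pipette tips, 120 x 83 x 55 mm; origin under its centre
There are look-alikes about, which are no part of the job. Leave any red or turquoise look-alike of the stand alone.

How it is judged (in metres and radians):
On the way:
1. the brace has been swung over into its end detent, with the panel not yet on the stand (value of joint brace above 2.3 rad and distance between panel_foot and ledge above 0.05 m), for 0.3 s.
At the end, for the whole second after the job is handed in: Brace in its end detent (above 2.30 rad). Panel still on the stand: lower back edge within about 10 mm of the ledge site front to back and in height, 12 mm sideways; upper edge over 85 mm behind the stand's middle, within 18 mm sideways; screen to the front, tilted 45 +- 7 degrees (value of joint brace above 2.3 rad and x of panel_foot in the frame of stand between -0.003 and 0.019 m and y of panel_foot in the frame of stand between -0.012 and 0.012 m and z of panel_foot in the frame of stand between 0.01 and 0.032 m and x of panel_head in the frame of stand above 0.085 m and y of panel_head in the frame of stand between -0.018 and 0.018 m and angle between panel's own z axis and vertical between 0.66 and 0.91 rad and linear speed of panel below 0.01 m/s); the robot touches nothing.
It fails at once if the plate of the brace is forced (fingers press on it with over 60 N) (contact force between the fingers and brace_plate above 60 N).
It fails at once if the panel is let fall (faster than 0.6 m/s with no finger on it) (linear speed of panel above 0.6 m/s and contact force between the fingers and panel below 0.1 N).
It fails at once if a bystander is moved by more than 30 mm (distance of any of lens_cap, marker_a, marker_b, dishes, oil, slide_box, camera, tip_box from where it was at the start of the episode above 0.03 m).
It also fails if it takes over 72 s, if anything falls off the work surface, if the arm or the gripper's body presses on something with over 40 N, if the wrist force passes 120 N, or if a joint passes its speed limit or range.

## Working session

There is one attempt and no reset: what is moved stays moved. The work goes in short steps, Python scripts to look and compute and a tool call to move; the robot and the scene stay as the last step left them, time stands still between calls to the robot, and variables do not carry over. Pictures are saved under pics/ and viewed, at most 10 in all, crops included, and the job is handed in when it is done.

Besides the shell and the picture viewer there is one more tool, called after ">>>" by a JSON object that holds its "name" and its "arguments". step_arm: Moves the arm, as the interface text tells. Its arguments: {"type":"object","properties":{"plan":{"type":"string"},"force":{"type":"number"}},"required":["plan"]}

```bash
mkdir -p pics; ls
cat > h.py <<'E'
import numpy as np,cv2
from rig import r
def snap(name,fn=None):
    c=r.get_calibration(name); p,d=r.grab_frame(name)
    if fn: cv2.imwrite('pics/'+fn+'.png',p[:,:,::-1])
    np.savez('/tmp/'+name+'.npz',p=p,d=d,K=c['K'],k1=c['k1'],T=c['world_from_camera'])
    return p,d
def load(name):
    return np.load('/tmp/'+name+'.npz')
def pix(name,u,v,z=None,win=1):
    """world pt by depth (z None) or by intersection with plane z"""
    a=load(name);K=a['K'];T=a['T']
    q=cv2.undistortPoints(np.array([[[u,v]]],float),K,np.array([float(a['k1']),0,0,0]))[0,0]
    ray=np.array([q[0],q[1],1.])
    if z is None:
        w=a['d'][int(v)-win:int(v)+win+1,int(u)-win:int(u)+win+1]; w=w[w>0]
        return T[:3,:3]@(ray*np.median(w))+T[:3,3]
    dr=T[:3,:3]@ray
    return T[:3,3]+dr*(z-T[2,3])/dr[2]
def cloud(name):
    a=load(name);K=a['K'];T=a['T'];d=a['d']
    v,u=np.mgrid[:400,:640]
    q=cv2.undistortPoints(np.stack([u,v],-1).reshape(-1,1,2).astype(float),K,np.array([float(a['k1']),0,0,0]))[:,0]
    P=np.c_[q,np.ones(len(q))]*d.reshape(-1,1)
    P=P@T[:3,:3].T+T[:3,3]; P[d.ravel()==0]=np.nan
    return P.reshape(400,640,3)
E
python3 - <<'E'
from h import *
for n in('top','side'): 
    snap(n,n+'0'); a=load(n); print(n,a['K'],a['k1'],a['T'])
print(r.sense())
E
```

```text
pics
top [[427.30229086   0.         313.49938006]
 [  0.         427.30229086 199.51830698]
 [  0.           0.           1.        ]] -0.034721697436660086 [[-1.42661882e-02 -9.83283951e-01  1.81519002e-01  2.56302096e+02]
 [-9.99841759e-01  1.20989514e-02 -1.30412024e-02  2.88411678e+01]
 [ 1.06270155e-02 -1.81676326e-01 -9.83300961e-01  1.59756038e+03]
 [ 0.00000000e+00  0.00000000e+00  0.00000000e+00  1.00000000e+00]]
side [[468.01618287   0.         315.67147024]
 [  0.         468.01618287 197.81280499]
 [  0.           0.           1.        ]] -0.1157804149279982 [[ 9.17069753e-01 -2.56991503e-01  3.04858058e-01  7.69287975e+01]
 [-3.98680429e-01 -6.02671810e-01  6.91260157e-01 -1.02934451e+03]
 [ 6.08137105e-03 -7.55474723e-01 -6.55149571e-01  1.05763669e+03]
 [ 0.00000000e+00  0.00000000e+00  0.00000000e+00  1.00000000e+00]]
{'clock': 0.1, 'qpos': array([ 1.29059899e+00,  3.53603339e-01,  1.63407219e+00, -1.42357806e-05,
        1.15521276e+00, -2.38278310e-03]), 'qvel': array([-0.00121282, -0.00129272, -0.00059777,  0.0008161 , -0.00021389,
        0.00232444]), 'joint_efforts': array([-4.00758408e-04, -6.06356335e+01, -3.42817032e+01,  4.75064792e-05,
        4.03513768e-03,  2.77242054e-05]), 'eef_pos': array([171.27584418, 600.5944621 , 215.11618689]), 'tcp_rot': array([-3.14029699e+00,  9.92933678e-06,  2.86378386e+00]), 'contact_force': array([0.66738055, 0.73775179, 0.43013184]), 'wrist_torque': array([-0.02101549,  0.0372572 ,  0.01163438]), 'grasp_force': 0.0, 'opening': 0.9973776722255783}
```

View pics/top0.png

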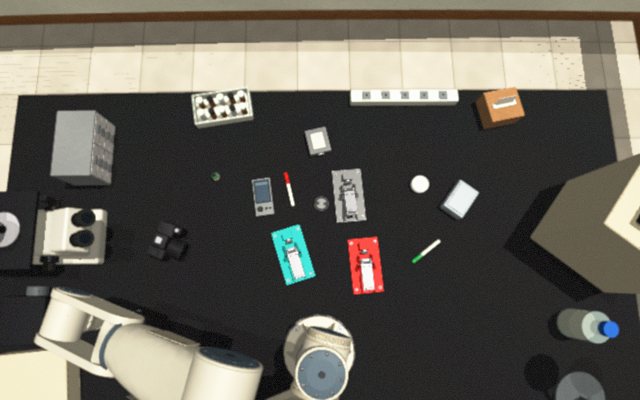

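View pics/side0.png

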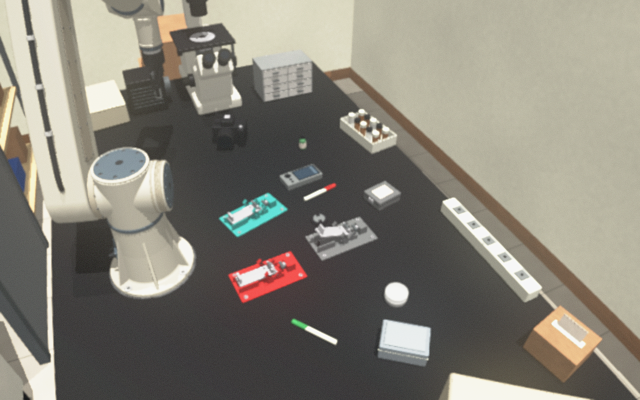

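The grey stand is at about (350,195) in the top view and the panel at (262,196), dial end toward the bottom of the picture. The red marker is at (290,188) and the lens cap at (321,203).

Run:
```python
from h import *
p=load('top')['p']
c=p[155:235,240:380,::-1]; c=cv2.resize(c,None,fx=5.7,fy=5.7,interpolation=cv2.INTER_CUBIC)
cv2.imwrite('pics/crop1.png',c)
P=cloud('top')
for n,(u,v) in dict(stand=(350,195),panel=(262,196),cap=(321,203),mk=(290,188)).items(): print(n,pix('top',u,v,0),pix('top',u,v))
np.set_printoptions(precision=0,suppress=True,linewidth=200)
print(P[165:225:3,334:366:3,2])
```

```text
stand [ 567.02484502 -131.81358948    0.        ] [ 560.12775509 -128.2475477    35.46092982]
panel [567.237746   203.40911254   0.        ] [562.37663267 200.67994795  24.97597836]
cap [537.42067416 -20.63624578   0.        ] [535.63802776 -20.32249656  10.13054805]
mk [597.05250464  96.76824549   0.        ] [596.48326806  96.65477071   2.66878566]
[[-6.  5. -2.  2.  3. -3.  6. -0.  0. -1. -3.]
 [ 5. -1. -2. -3. -2. -2. -3. -9.  1. -3. -2.]
 [ 3. 13.  5. 12. -2.  0.  5.  1.  7. -3. -0.]
 [12.  8. -0. 30. 28. 37. 10.  2.  2.  6. -4.]
 [ 1.  8.  2. 24. 33. 34.  4.  6.  4.  5. -2.]
 [ 5.  3. -1. 16.  8. 16. nan -0.  2.  5. -2.]
 [12.  3. 11.  0. 34. 28.  8.  2. 12.  1.  5.]
 [ 9.  8. -1.  7.  2. -0.  2. 31.  2.  4. -3.]
 [ 3. -1. 14.  6. 44. 47. 44. 28.  6.  3. -2.]
 [13.  2. 12.  4. 28. 35. 30. 28.  6. -1.  5.]
 [-1.  3.  1. 48. 44. 33. 36. 34. 50.  4.  1.]
 [ 1.  4.  1. 41. 44. 38. 44.  4. -5. -0. -1.]
 [-4. -0.  2. -2. 46. 47. 47. 50.  5.  4.  6.]
 [ 2.  7.  7.  6. 50. 57. 54. 50. -2. 14.  2.]
 [ 1.  3.  5. 12. 51. 58. 56. 55.  6.  4. -1.]
 [-5. 11.  1.  2.  5. 82. 81. 82. 10.  2. 10.]
 [-4.  3. -1.  4.  9. 65. 68. 71.  5.  7.  5.]
 [ 6.  7.  7. -1.  7.  4.  6.  5.  6. 13.  2.]
 [-6.  5.  4. 13.  7.  9.  6. -4.  3. 10.  2.]
 [-2.  1.  3.  4. -1.  0.  4.  2.  0. 10.  1.]]
```

View pics/crop1.png

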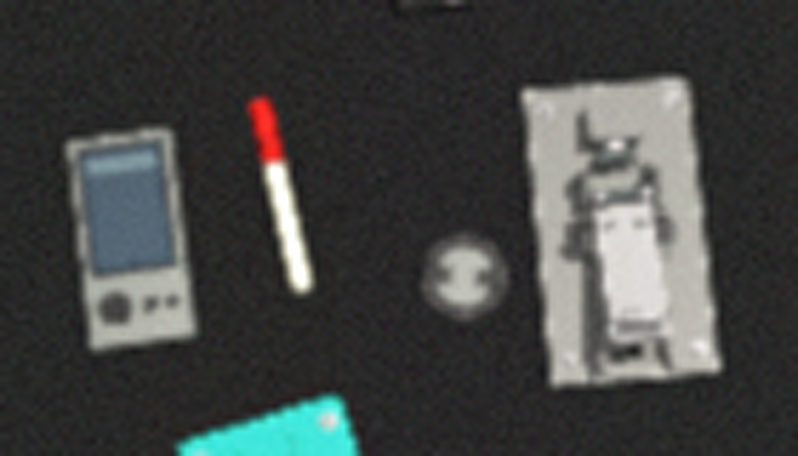

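Run:
```python
from h import *
np.set_printoptions(precision=3,suppress=True,linewidth=200)
def f(cs,z):
    Q=np.array([pix('top',240+(u-2.35)/5.7,155+(v-2.35)/5.7,z) for u,v in cs]);return Q
S=f([(523,88),(690,78),(721,370),(552,386)],5)
N=f([(66,143),(172,128),(197,337),(90,350)],24)
for n,Q in(('stand',S),('panel',N)):
    print(n,Q[:,:2].tolist(),'c',Q.mean(0),'L',np.linalg.norm(Q[0]-Q[3]),np.linalg.norm(Q[1]-Q[2]),'W',np.linalg.norm(Q[0]-Q[1]),np.linalg.norm(Q[3]-Q[2]))
    d=Q[0]+Q[1]-Q[2]-Q[3]; print('yaw deg',np.degrees(np.arctan2(d[1],d[0])))
    w=Q[0]+Q[3]-Q[1]-Q[2]; print('yaw w',np.degrees(np.arctan2(-w[0],w[1])))
c=r.get_calibration('wrist'); print(c)
```

```text
stand [[664.6592055070116, -62.473110681701904], [670.3568723594194, -175.47946057497575], [471.35793995984477, -189.15026500077212], [462.19230046055543, -77.16879880654997]] c [ 567.142 -126.068    5.   ] L 202.9995342077255 199.46795730096312 W 113.14989405104212 112.35594207000648
yaw deg 4.041648160367289
yaw w 3.779622786515146
panel [[625.8377204851213, 242.16166443972153], [635.185937749811, 172.03176098396742], [494.9048310377383, 155.10983814207287], [487.20260138534275, 224.82274950845556]] c [560.783 198.532  24.   ] L 139.71518964952756 141.2980550928815 W 70.75021218866581 70.13711109530652
yaw deg 7.002880029867418
yaw w 6.951522313481158
{'K': array([[359.545,   0.   , 314.921],
       [  0.   , 359.545, 198.195],
       [  0.   ,   0.   ,   1.   ]]), 'k1': -0.042122985674339204, 'world_from_camera': array([[  0.275,   0.917,   0.289,  96.444],
       [  0.961,  -0.262,  -0.083, 622.557],
       [ -0.001,   0.301,  -0.954, 372.859],
       [  0.   ,   0.   ,   0.   ,   1.   ]])}
```

>>> {"name": "step_arm", "arguments": {"plan": "0 0 4 49 -147 20 255;0 0 8 98 -294 35 255;0 0 12 147 -441 35 255;0 0 16 196 -588 35 255;0 0 20 246 -737 35 255;0 0 20 246 -737 35 255;0 0 20 246 -737 35 255;0 0 20 246 -737 35 255", "force": 40}}

```text
clock: 0.9
eef_pos: [297.7, 220.6, 239.1]
tcp_rot: [3.142, 0.0, -3.07]
contact_force: [0.9, 0.6, 0.2]
opening: -0.0
grasp_force: 0.0
```

```bash
python3 -c "
from h import *
print(r.sense())"
```

```text
{'clock': 0.9, 'qpos': array([ 6.33964026e-01, -9.27124844e-02,  2.10085788e+00, -1.64277624e-04,
        1.13316777e+00, -1.00880100e+00]), 'qvel': array([-1.23265786, -0.3522427 ,  0.27257041, -0.00501876,  0.06676034,
       -1.22510796]), 'joint_efforts': array([ 11.61759675, -25.12039304, -32.59956837,   0.31027573,
         0.2987552 ,   2.18964905]), 'eef_pos': array([297.65271406, 220.63098996, 239.11074935]), 'tcp_rot': array([ 3.14156965e+00,  3.15796572e-04, -3.06955436e+00]), 'contact_force': array([0.91870628, 0.61353351, 0.2106747 ]), 'wrist_torque': array([ 0.01269844, -0.01863688, -0.02488246]), 'grasp_force': 0.0, 'opening': -0.0004026708569182078}
```

>>> {"name": "step_arm", "arguments": {"plan": "0 0 0 119 -357 11 255;0 0 0 119 -357 11 255;0 0 0 119 -357 11 255;0 0 0 119 -357 11 255;0 0 0 119 -357 11 255;0 0 0 119 -357 11 255;0 0 0 119 -357 11 255;0 0 0 119 -357 11 255"}}

```text
clock: 1.7
eef_pos: [417.3, -137.9, 250.2]
tcp_rot: [-3.141, 0.0, -3.073]
contact_force: [-0.3, -0.5, 0.9]
opening: -0.004
grasp_force: 0.0
```

>>> {"name": "step_arm", "arguments": {"plan": "0 0 0 0 0 0 255;0 0 0 0 0 0 255"}}

```text
clock: 1.9
eef_pos: [416.2, -134.7, 249.6]
tcp_rot: [3.141, -0.001, -3.072]
contact_force: [-0.4, 0.1, -0.1]
opening: 0.002
grasp_force: 0.0
```

Run:
```python
from h import *
s=r.sense(); print(s['eef_pos'],s['tcp_rot'])
p,d=snap('wrist','w1')
c=p[130:400,170:470,::-1]; cv2.imwrite('pics/w1c.png',cv2.resize(c,None,fx=2.2,fy=2.2,interpolation=cv2.INTER_CUBIC))
```

```text
[ 416.21910088 -134.73504392  249.6393601 ] [ 3.14087216e+00 -1.12854236e-03 -3.07216263e+00]
```

View pics/w1.png

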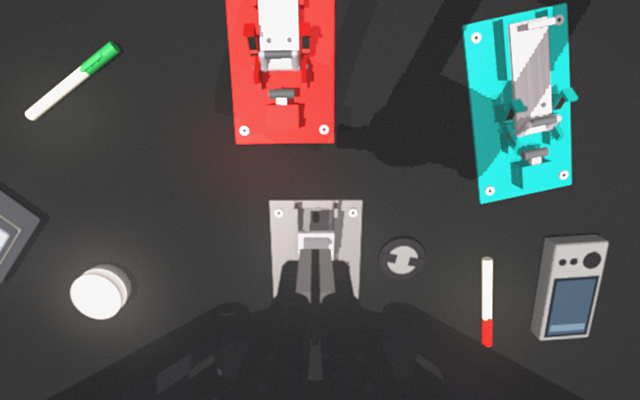

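Wrist view: image up points toward the robot. The stand's front corners are at about (270,200) and (363,200), the raised brace end with its tab at (316,240), and the panel at (572,285). I'll enlarge to read it more precisely.

Run:
```python
from h import *
p=load('wrist')['p']
a=cv2.resize(p[190:310,255:385],None,fx=4.5,fy=4.5,interpolation=cv2.INTER_CUBIC)
b=cv2.resize(p[228:348,520:570+48],None,fx=4.5,fy=4.5,interpolation=cv2.INTER_CUBIC)[:,:210]
b=cv2.resize(p[228:348,525:613],None,fx=2.25,fy=4.5,interpolation=cv2.INTER_CUBIC)
cv2.imwrite('pics/w1x.png',np.hstack([a,b])[:,:,::-1]); print(a.shape,b.shape)
```

```text
(540, 585, 3) (540, 198, 3)
```

View pics/w1x.png

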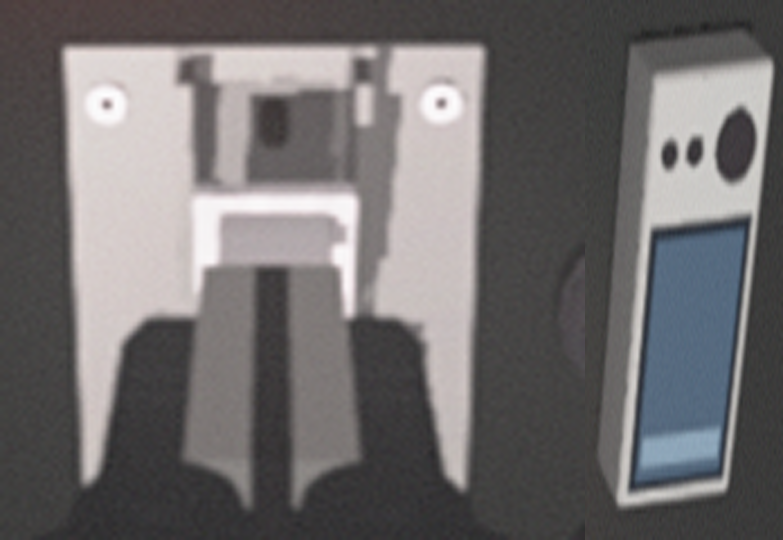

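Run:
```python
from h import *
np.set_printoptions(precision=1,suppress=True,linewidth=200)
A=lambda u,v:(255+(u-1.75)/4.5,190+(v-1.75)/4.5)
B=lambda u,v:(525+(u-585-.6)/2.25,228+(v-1.75)/4.5)
c1=pix('wrist',*A(63,47),5);c2=pix('wrist',*A(486,46),5);print('front corners',c1,c2)
w=c1-c2;n=np.linalg.norm(w)
yaw=np.arctan2(w[0],-w[1])  # provisional
print('W',n,'mid',(c1+c2)/2)
d=(c2-c1)/n; print('y dir angle',np.degrees(np.arctan2(d[1],d[0])))
for u,v in((105,104),(441,104)): print('screw',pix('wrist',*A(u,v),5))
Q=np.array([pix('wrist',*B(*k),24) for k in((652,72),(773,58),(725,492),(617,507))])
print('panel',Q,'c',Q.mean(0)); e=Q[3]+Q[2]-Q[0]-Q[1];print(np.degrees(np.arctan2(e[1],e[0])),np.linalg.norm(e)/2,np.linalg.norm(Q[0]-Q[1]))
for k in((210,195),(275,195),(345,195),(275,240),(240,240),(320,240)): print(k,pix('wrist',*A(*k)))
```

```text
front corners [ 470.8 -184.4    5. ] [463.  -74.2   5. ]
W 110.53974787582305 mid [ 466.9 -129.3    5. ]
y dir angle 94.04798482225075
screw [ 485.9 -172.9    5. ]
screw [479.9 -84.3   5. ]
panel [[496.  157.8  24. ]
 [488.  224.3  24. ]
 [626.4 241.6  24. ]
 [634.1 176.5  24. ]] c [561.1 200.   24. ]
7.407575702724976 139.37792372800203 67.04672360685323
(210, 195) [ 485.4 -143.1   62.7]
(275, 195) [ 484.7 -128.2   62.1]
(345, 195) [ 483.2 -112.1   62.9]
(275, 240) [ 491.2 -127.8   72.6]
(240, 240) [ 491.8 -135.6   72.4]
(320, 240) [ 490.7 -117.6   72.2]
```

>>> {"name": "step_arm", "arguments": {"plan": "0 0 -8 0 0 0 255;0 0 -16 0 0 0 255;0 0 -24 0 0 0 255;0 0 -32 0 0 0 255;0 0 -40 0 0 0 255;0 0 -48 0 0 0 255;0 0 -56 0 0 0 255;0 0 -64 0 0 0 255"}}

```text
clock: 2.75
eef_pos: [416.3, -133.0, 250.1]
tcp_rot: [-3.142, -0.0, 2.092]
contact_force: [0.5, -0.3, 0.2]
opening: -0.003
grasp_force: 0.0
```

>>> {"name": "step_arm", "arguments": {"plan": "0 0 -8 0 0 0 255;0 0 -16 0 0 0 255;0 0 -24 0 0 0 255;0 0 -32 0 0 0 255;0 0 -40 0 0 0 255;0 0 -48 0 0 0 255;0 0 -56 0 0 0 255;0 0 -64 0 0 0 255"}}

```text
clock: 3.55
eef_pos: [416.2, -133.0, 250.0]
tcp_rot: [-3.141, -0.0, 0.975]
contact_force: [-0.2, 0.0, -0.3]
opening: 0.001
grasp_force: 0.0
```

>>> {"name": "step_arm", "arguments": {"plan": "0 0 -8 0 0 -10 255;0 0 -16 0 0 -20 255;0 0 -24 0 0 -30 255;0 0 -32 0 0 -40 255;0 0 -40 0 0 -50 255;0 0 -48 0 0 -50 255;0 0 -52 0 0 -50 255;0 0 -52 0 0 -50 255"}}

```text
clock: 4.35
eef_pos: [416.3, -133.2, 200.0]
tcp_rot: [-3.141, 0.0, 0.072]
contact_force: [0.2, 0.3, -0.8]
opening: -0.0
grasp_force: 0.0
```

>>> {"name": "step_arm", "arguments": {"plan": ".57 -8 0 0 2 -10 255;1.13 -16 0 0 2 -30 255;1.7 -24 0 0 2 -50 255;2.27 -32 0 0 2 -70 255;2.83 -40 0 0 2 -90 255;3.18 -44.9 0 0 2 -100 255;3.18 -44.9 0 0 2 -100 255;3.18 -44.9 0 0 2 -100 255"}}

```text
clock: 5.15
eef_pos: [421.9, -107.1, 113.3]
tcp_rot: [-3.044, -0.616, 0.083]
contact_force: [0.5, 0.1, -0.2]
opening: 0.001
grasp_force: 0.0
```

>>> {"name": "step_arm", "arguments": {"plan": "0 0 0 0 0 0 255;0 0 0 0 0 0 255;0 0 0 0 0 0 255"}}

```text
clock: 5.45
eef_pos: [422.3, -107.6, 113.8]
tcp_rot: [-3.042, -0.613, 0.08]
contact_force: [-0.4, -0.5, -0.8]
opening: -0.004
grasp_force: 0.0
```

```bash
python3 -c "
from h import *
s=r.sense();print(s['qpos'],s['qvel'],s['eef_pos'],s['tcp_rot'])"
```

```text
[-0.63141147  0.11648938  2.48001576  1.33783867  0.47984872 -0.37901229] [-0.00093177 -0.00096444 -0.00257494  0.01710176 -0.00031524 -0.02317699] [ 422.29166905 -107.62927655  113.75836065] [-3.04186712 -0.61315922  0.07976852]
```

```bash
cat >> h.py <<'E'
from scipy.spatial.transform import Rotation as Ro
YAW=4.05; C=np.array([566.7,-122.5,0])
def S2W(p): return C+Ro.from_euler('z',YAW,degrees=True).apply(p)
def Rt(tilt,yaw=YAW): # tool down, tool x at yaw, tilted outward
    return Ro.from_euler('z',yaw,degrees=True)*Ro.from_euler('y',-tilt,degrees=True)*Ro.from_euler('x',180,degrees=True)
def cur():
    s=r.sense(); return s['eef_pos'],Ro.from_euler('xyz',s['tcp_rot']),s
def go(p,R):
    x,R0,_=cur(); print('turn',np.round(np.degrees((R*R0.inv()).as_rotvec()),1),'shift',np.round(np.array(p)-x,1))
E
python3 - <<'E'
from h import *
go(S2W([-150,0,120]),Rt(20)); go(S2W([-150,0,120]),Rt(0))
E
```

```text
turn [-6.2 14.7 -3.2] shift [ -5.2 -25.5   6.2]
turn [-8.2 34.6 -2.3] shift [ -5.2 -25.5   6.2]
```

>>> {"name": "step_arm", "arguments": {"plan": "-2 8 -.5 -1 -6 2 255;-4 16 -1 -3 -12 4 255;-6 24 -1.5 -4 -20 6 255;-7.5 32 -2 -5 -25 6 255;-8.2 34.6 -2.3 -5 -25.5 6 255;-8.2 34.6 -2.3 -5 -25.5 6 255;-8.2 34.6 -2.3 -5 -25.5 6 255"}}

```text
clock: 6.15
eef_pos: [417.5, -134.8, 120.8]
tcp_rot: [-3.14, -0.022, 0.07]
contact_force: [-0.1, 0.8, -0.3]
opening: 0.005
grasp_force: 0.0
```

Run:
```python
from h import *
x,R,s=cur();print(s['qpos'],x,s['tcp_rot'],np.hypot(x[0],x[1]))
go(S2W([-150,0,80]),Rt(20))
```

```text
[-0.32375896  0.18197026  2.12066359  0.01342928  0.81889348  1.16815844] [ 417.45717816 -134.79652515  120.77890743] [-3.14024491 -0.02233388  0.06978962] 438.68052018117066
turn [  1.2 -18.7   0. ] shift [ -0.4   1.7 -40.8]
```

```bash
cat > kin.py <<'E'
import numpy as np
from scipy.optimize import least_squares
from scipy.spatial.transform import Rotation as Ro
D=[([1.29059899,.353603339,1.63407219,0,1.15521276,-.00238],[171.27584418,600.5944621,215.11618689],[-3.14029699,0,2.86378386]),
([.633964,-.0927125,2.100858,-.00016,1.13316777,-1.008801],[297.65271406,220.63098996,239.11074935],[3.14156965,.0003158,-3.06955436]),
([-.32375896,.18197026,2.12066359,.01342928,.81889348,1.16815844],[417.45717816,-134.79652515,120.77890743],[-3.14024491,-.02233388,.06978962]),
([-.63141147,.11648938,2.48001576,1.33783867,.47984872,-.37901229],[422.29166905,-107.62927655,113.75836065],[-3.04186712,-.61315922,.07976852])]
def fk(q,k):
    a,h,L1,p,e,Lt,c0,s4,s6=k
    y=lambda t:Ro.from_euler('y',t); z=lambda t:Ro.from_euler('z',t)
    R1=z(q[0]+c0)*y(q[1]); P=np.array([0,0,h])+z(q[0]+c0).apply([a,0,0])+R1.apply([0,0,L1])
    R2=R1*y(q[2]); P=P+R2.apply([e,0,p])
    R=R2*z(s4*q[3])*y(q[4]); P=P+R.apply([0,0,Lt])
    return P,R
def res(k):
    o=[]
    for q,x,rot in D:
        P,R=fk(q,k); o+=list(P-x)+list(300*(R.apply([0,0,1])-Ro.from_euler('xyz',rot).apply([0,0,1])))
    return o
best=min((least_squares(res,[0,180+0,500,500,0,200,0,s,1]) for s in(1,-1)),key=lambda b:b.cost)
k=best.x
def ik(x,R,q0=(-.2,.4,2,0,.8)):
    f=lambda q:np.r_[fk(list(q)+[0],k)[0]-x,300*(fk(list(q)+[0],k)[1].apply([0,0,1])-R.apply([0,0,1]))]
    lo=[-2.6,-.9,.06,-1.3,0];hi=[2.6,2.1,2.66,4.4,2.69]
    s=least_squares(f,q0,bounds=(lo,hi)); return s.x,s.cost
if __name__=='__main__':
    np.set_printoptions(precision=2,suppress=True); print(best.cost,k); print(np.array(best.fun).round(1))
    from h import S2W,Rt
    for p,t in (([-92,0,45],20),([-92,0,45],10),([60,0,140],20),([60,0,69],45),([60,0,69],30),([60,0,69],20),([100,0,110],45),([100,0,110],20)):
        print(p,t,*ik(S2W(p),Rt(t)))
E
python3 kin.py
```

```text
0.2662655700869561 [ -0.35 294.44 568.1  494.55  58.22 358.77   0.     1.     1.  ]
[-0.3  0.1  0.   0.  -0.  -0.   0.2 -0.3  0.  -0.   0.  -0.  -0.  -0.2
 -0.1 -0.   0.   0.  -0.  -0.   0.   0.1  0.4  0.1]
[-92, 0, 45] 20 [-0.38  0.31  2.29  0.58  0.27] 1.0144725144791465e-26
[-92, 0, 45] 10 [-0.32  0.34  2.17  0.14  0.48] 9.607692989086322e-27
[60, 0, 140] 20 [-0.25  0.31  1.94  0.2   0.56] 4.434255037277847e-27
[60, 0, 69] 45 [-0.35  0.47  2.27  2.4   0.44] 8.165368613373865e-26
[60, 0, 69] 30 [-0.29  0.41  2.11  0.95  0.21] 1.0762103077397685e-26
[60, 0, 69] 20 [-0.25  0.42  1.99  0.27  0.41] 3.088101949264242e-26
[100, 0, 110] 45 [-0.31  0.41  2.18  2.19  0.33] 2.595059675344181e-26
[100, 0, 110] 20 [-0.23  0.41  1.88  0.2   0.53] 6.596329482529772e-26
```

Run:
```python
from h import *
go(S2W([-122,0,48]),Rt(15))
```

```text
turn [  0.9 -13.7   0. ] shift [ 27.5   3.7 -72.8]
```

>>> {"name": "step_arm", "arguments": {"plan": ".5 -7 0 0 2 -40 255;.9 -13.7 0 0 2 -60 255;.9 -13.7 0 27.5 3.7 -73 255;.9 -13.7 0 27.5 3.7 -73 255;.9 -13.7 0 27.5 3.7 -73 255"}}

```text
clock: 6.65
eef_pos: [445.0, -129.0, 46.7]
tcp_rot: [-3.135, -0.264, 0.074]
contact_force: [-0.2, -0.2, -0.0]
opening: 0.001
grasp_force: 0.0
```

```bash
cat > arc.py <<'E'
from h import *
def tcp(th):
    H=np.array([20,26.]); 
    u=lambda d:np.array([-d*np.cos(th)-3*np.sin(th),d*np.sin(th)-3*np.cos(th)])
    q=H+u(110)+[-9,-8.7] if th<1.31 else H+u(89)-[14.2,-10.6]
    return S2W([q[0],0,q[1]])
E
python3 - <<'E'
from arc import *
np.set_printoptions(suppress=True)
go(tcp(.33),Rt(15))
x,R,s=cur(); print(s['contact_force'],s['qpos'])
for th in (.33,.45,.6,.75,.9,1.05,1.2,1.31,1.31,1.45,1.6,1.75,1.87,2,2.1,2.2,2.25): print(th,np.round(tcp(th)-x,1))
snap('wrist','w2')
E
```

```text
turn [-0.4  0.1 -0.3] shift [27.9 -0.2  3.5]
[-0.16184422 -0.18477664 -0.00579747] [-0.37835879  0.28383668  2.28409379  0.34974079  0.3582786   0.80233379]
0.33 [27.9 -0.2  3.5]
0.45 [32.6  0.2 15.8]
0.6 [40.4  0.7 30.3]
0.75 [50.4  1.4 43.4]
0.9 [62.1  2.2 54.9]
1.05 [75.5  3.2 64.6]
1.2 [90.1  4.2 72.1]
1.31 [101.7   5.   75.2]
1.31 [101.7   5.   75.2]
1.45 [113.8   5.9  77.9]
1.6 [127.1   6.8  79. ]
1.75 [140.4   7.8  78.1]
1.87 [150.8   8.5  75.9]
2 [161.7   9.3  72.1]
2.1 [169.7   9.9  68.3]
2.2 [177.3  10.4  63.7]
2.25 [180.9  10.7  61.1]
```

View pics/w2.png

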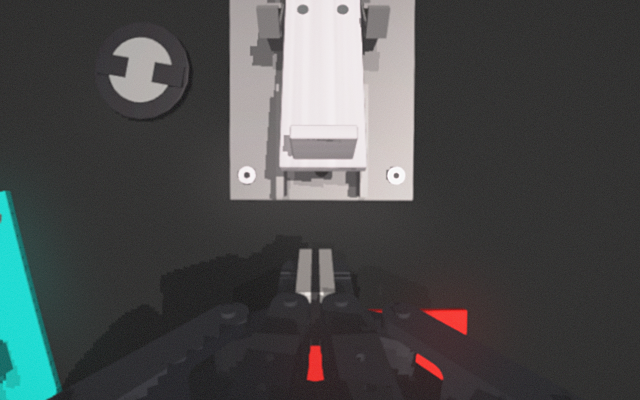

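Fingers at column 315, brace end spanning 281–366 with its tab at (323,140), plate front corners (230,200) and (414,200): the stand lies a few mm to the right of the tool line.

Run:
```python
from h import *
a=pix('wrist',230,200,5);b=pix('wrist',414,200,5);print(a,b,np.linalg.norm(a-b),(a+b)/2,np.degrees(np.arctan2(*(a-b)[:2]))) 
for u in(230,322,414):print(pix('wrist',u,200))
print('end',pix('wrist',290,167),pix('wrist',360,167),pix('wrist',323,130))
```

```text
[463.3301257  -75.52627398   5.        ] [ 471.64557442 -185.17966184    5.        ] 109.96823248659814 [ 467.48785006 -130.35296791    5.        ] -4.336664487701443
[ 4.63007217e+02 -7.43880300e+01  2.67458725e-01]
[ 467.44871848 -130.43842764    4.02722717]
[ 471.47798856 -186.72932315   -0.70291397]
end [ 483.49942509 -114.69934271   64.41163028] [ 485.73431864 -144.60080924   64.85043707] [ 497.62144971 -127.55230571   82.94770641]
```

>>> {"name": "step_arm", "arguments": {"plan": "0 0 0 24 -1 2 255;0 0 0 29 -1 8 255;0 0 0 33 -1 17 255;0 0 0 40.5 0 32 255;0 0 0 50.5 0 45 255;0 0 0 62 1 56 255;0 0 0 75.5 2 66 255;0 0 0 90 3 73 255"}}

```text
clock: 7.5
eef_pos: [534.1, -126.1, 120.9]
tcp_rot: [-3.135, -0.265, 0.073]
contact_force: [-1.2, -1.0, 0.1]
opening: -0.003
grasp_force: 0.0
```

Run:
```python
from arc import *
x,R,s=cur(); print(x,s['contact_force'],s['qpos'])
for th in (1.2,1.31,1.45,1.6,1.75,1.87,2,2.1,2.2,2.25): print(th,np.round(tcp(th)-x,1))
p,d=snap('wrist','w3'); cv2.imwrite('pics/w3.png',cv2.resize(p[:,:,::-1],(480,300)))
```

```text
[ 534.10741403 -126.14773035  120.89429383] [-1.21492421 -1.01769367  0.11809169] [-0.30107001  0.24519051  2.07171193  0.18432937  0.58788963  1.05426624]
1.2 [ 1.   1.4 -2.2]
1.31 [12.6  2.2  0.9]
1.45 [24.7  3.1  3.7]
1.6 [38.   4.   4.8]
1.75 [51.3  5.   3.8]
1.87 [61.7  5.7  1.6]
2 [72.6  6.5 -2.1]
2.1 [80.6  7.  -6. ]
2.2 [ 88.2   7.6 -10.6]
2.25 [ 91.8   7.8 -13.2]
```

View pics/w3.png

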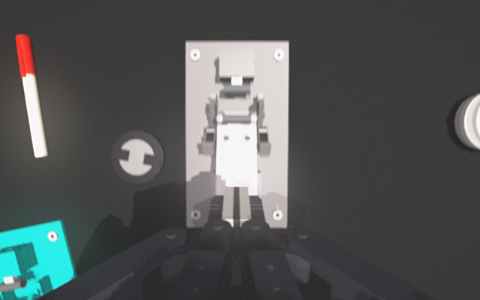

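Run:
```python
from h import *
np.set_printoptions(precision=0,suppress=True)
for v in range(150,290,8):
    p=pix('wrist',314,v); print(v,p, (Ro.from_euler('z',-YAW,degrees=True).apply(p-C)))
```

```text
150 [ 592. -119.    5.] [26.  1.  5.]
158 [ 583. -121.   49.] [17.  1. 49.]
166 [ 579. -121.   33.] [12.  1. 33.]
174 [ 573. -121.   34.] [ 6.  1. 34.]
182 [ 567. -122.   37.] [ 0.  1. 37.]
190 [ 561. -122.   38.] [-5.  1. 38.]
198 [ 556. -123.   39.] [-11.   1.  39.]
206 [ 550. -123.   42.] [-16.   1.  42.]
214 [ 545. -123.   44.] [-22.   1.  44.]
222 [ 539. -124.   46.] [-27.   1.  46.]
230 [ 534. -124.   47.] [-33.   1.  47.]
238 [ 529. -125.   49.] [-38.   1.  49.]
246 [ 524. -125.   51.] [-43.   1.  51.]
254 [ 537. -125.  147.] [-29.  -0. 147.]
262 [ 536. -125.  153.] [-31.  -0. 153.]
270 [ 534. -125.  160.] [-33.  -1. 160.]
278 [ 533. -125.  165.] [-34.  -1. 165.]
286 [ 531. -126.  172.] [-35.  -1. 172.]
```

The brace is still at 0.33, so the finger slipped past its end. I'll go back and approach it in smaller steps, watching the force.

>>> {"name": "step_arm", "arguments": {"plan": "0 0 0 -50 -3 0 255;0 0 0 -95 -6 -10 255;0 0 0 -95 -6 -60 255;0 0 0 -95 -6 -78 255;0 0 0 -85 -5 -78 255;0 0 0 -85 -5 -78 255"}}

```text
clock: 8.15
eef_pos: [450.7, -131.3, 41.9]
tcp_rot: [-3.135, -0.265, 0.073]
contact_force: [0.7, 0.1, 0.4]
opening: -0.001
grasp_force: 0.0
```

>>> {"name": "step_arm", "arguments": {"plan": "0 0 0 5 0 0 255;0 0 0 10 0 0 255;0 0 0 10 0 0 255"}}

```text
clock: 8.45
eef_pos: [460.8, -131.3, 41.9]
tcp_rot: [-3.135, -0.266, 0.074]
contact_force: [-0.4, 0.9, -0.5]
opening: 0.001
grasp_force: 0.0
```

>>> {"name": "step_arm", "arguments": {"plan": "0 0 0 4 0 0 255;0 0 0 4 0 0 255;0 0 0 4 0 0 255"}}

```text
clock: 8.75
eef_pos: [463.2, -130.9, 40.9]
tcp_rot: [-3.134, -0.264, 0.073]
contact_force: [0.2, -0.6, 0.0]
opening: -0.003
grasp_force: 0.0
```

>>> {"name": "step_arm", "arguments": {"plan": "0 0 0 4 0 0 255;0 0 0 4 0 0 255;0 0 0 4 0 0 255"}}

```text
clock: 9.05
eef_pos: [467.3, -131.0, 40.9]
tcp_rot: [-3.134, -0.264, 0.073]
contact_force: [-0.4, -1.3, 0.1]
opening: -0.001
grasp_force: 0.0
```

>>> {"name": "step_arm", "arguments": {"plan": "0 0 0 5 0 0 255;0 0 0 5 0 0 255;0 0 0 5 0 0 255"}}

```text
clock: 9.35
eef_pos: [472.3, -131.0, 40.9]
tcp_rot: [-3.134, -0.264, 0.073]
contact_force: [0.3, 0.7, 0.2]
opening: 0.001
grasp_force: 0.0
```

>>> {"name": "step_arm", "arguments": {"plan": "0 0 0 4 0 0 255;0 0 0 4 0 0 255;0 0 0 4 0 0 255"}}

```text
clock: 9.65
eef_pos: [476.3, -131.0, 41.0]
tcp_rot: [-3.134, -0.264, 0.073]
contact_force: [-0.3, 0.3, -0.1]
opening: 0.001
grasp_force: 0.0
```

>>> {"name": "step_arm", "arguments": {"plan": "0 0 0 4 0 0 255;0 0 0 4 0 0 255;0 0 0 4 0 0 255"}}

```text
clock: 9.95
eef_pos: [478.4, -130.6, 40.2]
tcp_rot: [-3.133, -0.261, 0.073]
contact_force: [-6.7, -2.3, 2.8]
opening: 0.002
grasp_force: 3.8
```

>>> {"name": "step_arm", "arguments": {"plan": "0 0 0 2 0 6 255;0 0 0 4 0 12 255;0 0 0 4 0 12 255"}}

```text
clock: 10.25
eef_pos: [484.2, -130.8, 53.6]
tcp_rot: [-3.134, -0.264, 0.073]
contact_force: [-5.3, -0.3, 3.2]
opening: -0.001
grasp_force: 3.1
```

Run:
```python
from h import *
np.set_printoptions(precision=0,suppress=True)
x,R,s=cur(); print(x,s['contact_force'])
p,d=snap('wrist','w4')
for v in range(100,300,10):
    q=pix('wrist',322,v); print(v,Ro.from_euler('z',-YAW,degrees=True).apply(q-C))
```

```text
[ 484. -131.   54.] [-5. -0.  3.]
100 [-8. -5. 41.]
110 [-13.  -5.  43.]
120 [-19.  -5.  46.]
130 [-24.  -5.  48.]
140 [-29.  -5.  50.]
150 [-34.  -5.  52.]
160 [-39.  -5.  54.]
170 [-44.  -5.  56.]
180 [-49.  -5.  58.]
190 [-54.  -5.  60.]
200 [-58.  -5.  62.]
210 [-62.  -5.  64.]
220 [-64.  -5.  88.]
230 [-68.  -5.  89.]
240 [-74.  -5.  77.]
250 [-78.  -5.  76.]
260 [-81.  -5.  85.]
270 [-83.  -5.  92.]
280 [-85.  -5. 100.]
290 [-86.  -5. 106.]
```

View pics/w4.png

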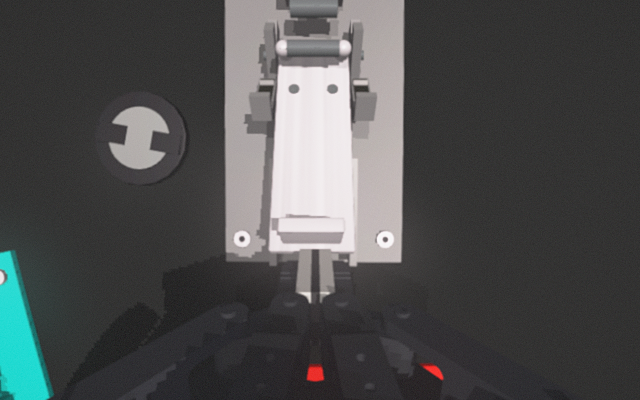

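```bash
cat > arc.py <<'E'
from h import *
t=np.array([.259,-.966]);n=np.array([.966,.259])
def tcp(th,w=6.3):
    H=np.array([20,26.]); s=np.interp(th,[.44,1.31],[29.5,23])
    u=lambda d:np.array([-d*np.cos(th)-3*np.sin(th),d*np.sin(th)-3*np.cos(th)])
    q=H+u(110)+(s-14)*t-w*n if th<1.31 else H+u(87)-14*t-w*n
    return S2W([q[0],-1,q[1]])
E
python3 - <<'E'
from arc import *
x,R,s=cur()
for th in (.44,.55,.65,.75,.85,.95,1.05,1.15,1.25,1.31,1.45,1.6,1.75,1.87,2,2.1,2.2,2.25): print(th,np.round(tcp(th)-x,1))
E
```

```text
0.44 [-0.1  1.5  0.1]
0.55 [ 5.2  1.8 11.7]
0.65 [10.9  2.2 21.7]
0.75 [17.6  2.7 31. ]
0.85 [25.   3.2 39.6]
0.95 [33.3  3.8 47.4]
1.05 [42.1  4.5 54.3]
1.15 [51.6  5.1 60.3]
1.25 [61.5  5.8 65.2]
1.31 [67.6  6.3 67.7]
1.45 [79.4  7.1 70.5]
1.6 [92.4  8.  71.5]
1.75 [105.4   8.9  70.6]
1.87 [115.6   9.7  68.5]
2 [126.3  10.4  64.8]
2.1 [134.1  11.   61.1]
2.2 [141.5  11.5  56.6]
2.25 [145.1  11.7  54. ]
```

>>> {"name": "step_arm", "arguments": {"plan": "0 0 0 5.5 0 12 255;0 0 0 11.5 .5 22 255;0 0 0 18.5 1 31.5 255;0 0 0 26 1.5 40 255;0 0 0 34.5 2 48 255;0 0 0 43 3 55 255;0 0 0 52.5 3.5 60.5 255;0 0 0 62.5 4 65.5 255"}}

```text
clock: 11.1
eef_pos: [547.5, -126.9, 118.9]
tcp_rot: [-3.134, -0.264, 0.073]
contact_force: [-0.2, 0.2, -0.3]
opening: -0.002
grasp_force: 0.0
```

Run:
```python
from arc import *
np.set_printoptions(precision=0,suppress=True)
x,R,s=cur(); print(x,s['contact_force'])
snap('wrist')
for v in range(60,290,15):
    q=pix('wrist',310,v); print(v,Ro.from_euler('z',-YAW,degrees=True).apply(q-C))
np.set_printoptions(precision=1)
for th in (1.2,1.31,1.45,1.6,1.75,1.87,2,2.1,2.2,2.25): print(th,np.round(tcp(th)-x,1))
```

```text
[ 548. -127.  119.] [-0.  0. -0.]
60 [112.   3.  -1.]
75 [98.  3.  5.]
90 [80.  2. 31.]
105 [69.  2. 30.]
120 [58.  2. 31.]
135 [48.  2. 30.]
150 [39.  3.  4.]
165 [27.  3.  5.]
180 [15.  2. 49.]
195 [ 4.  2. 35.]
210 [-6.  2. 40.]
225 [-16.   2.  44.]
240 [-26.   2.  48.]
255 [-16.  -0. 146.]
270 [-19.  -1. 158.]
285 [-22.  -1. 169.]
1.2 [-6.9  1.6 -2.5]
1.31 [4.2 2.3 2.3]
1.45 [16.1  3.2  5. ]
1.6 [29.   4.1  6.1]
1.75 [42.   5.   5.2]
1.87 [52.2  5.7  3. ]
2 [62.9  6.5 -0.6]
2.1 [70.7  7.  -4.4]
2.2 [78.2  7.6 -8.9]
2.25 [ 81.7   7.8 -11.4]
```

Run:
```python
from h import *
np.set_printoptions(precision=0,suppress=True,linewidth=180)
x,R,s=cur(); P=(cloud('wrist')-x)@R.as_matrix()  # tool coords
for v in range(238,300,4): print(v,[tuple(P[v,u].round().tolist()) for u in (300,307,315,323,330)])
```

```text
238 [(-26.0, -12.0, 67.0), (-26.0, -7.0, 67.0), (-26.0, -1.0, 67.0), (-26.0, 4.0, 68.0), (-26.0, 9.0, 68.0)]
242 [(-28.0, -12.0, 66.0), (-28.0, -7.0, 65.0), (-28.0, -1.0, 66.0), (-28.0, 4.0, 66.0), (-28.0, 9.0, 66.0)]
246 [(-31.0, -12.0, 65.0), (-31.0, -7.0, 65.0), (-30.0, -1.0, 64.0), (-30.0, 4.0, 64.0), (-30.0, 9.0, 63.0)]
250 [(8.0, -8.0, -20.0), (8.0, -5.0, -19.0), (8.0, -1.0, -20.0), (8.0, 2.0, -20.0), (7.0, 5.0, -19.0)]
254 [(8.0, -7.0, -24.0), (8.0, -5.0, -23.0), (7.0, -1.0, -22.0), (nan, nan, nan), (8.0, 5.0, -23.0)]
258 [(8.0, -7.0, -28.0), (8.0, -4.0, -27.0), (8.0, -1.0, -27.0), (8.0, 2.0, -27.0), (7.0, 5.0, -27.0)]
262 [(8.0, -7.0, -31.0), (7.0, -4.0, -30.0), (8.0, -1.0, -30.0), (8.0, 2.0, -30.0), (8.0, 5.0, -30.0)]
266 [(8.0, -7.0, -34.0), (9.0, -4.0, -35.0), (7.0, -1.0, -32.0), (8.0, 2.0, -35.0), (8.0, 5.0, -34.0)]
270 [(8.0, -7.0, -37.0), (8.0, -4.0, -37.0), (8.0, -1.0, -37.0), (8.0, 2.0, -38.0), (8.0, 4.0, -37.0)]
274 [(8.0, -7.0, -40.0), (8.0, -4.0, -40.0), (8.0, -1.0, -41.0), (8.0, 2.0, -40.0), (8.0, 4.0, -40.0)]
278 [(8.0, -7.0, -44.0), (8.0, -4.0, -43.0), (7.0, -1.0, -42.0), (8.0, 2.0, -43.0), (8.0, 4.0, -43.0)]
282 [(8.0, -6.0, -46.0), (8.0, -4.0, -45.0), (8.0, -1.0, -46.0), (8.0, 2.0, -47.0), (9.0, 4.0, -47.0)]
286 [(8.0, -6.0, -48.0), (8.0, -4.0, -49.0), (8.0, -1.0, -49.0), (8.0, 2.0, -49.0), (9.0, 4.0, -49.0)]
290 [(9.0, -6.0, -52.0), (8.0, -4.0, -51.0), (8.0, -1.0, -51.0), (8.0, 2.0, -51.0), (8.0, 4.0, -51.0)]
294 [(9.0, -6.0, -55.0), (7.0, -4.0, -52.0), (8.0, -1.0, -53.0), (7.0, 2.0, -53.0), (9.0, 4.0, -54.0)]
298 [(10.0, -6.0, -59.0), (9.0, -4.0, -57.0), (5.0, -1.0, -52.0), (9.0, 1.0, -57.0), (9.0, 4.0, -58.0)]
```

Run:
```python
from h import *
x,R,s=cur(); snap('side'); snap('top')
for nm in('side','top'):
    P=((cloud(nm)-x)@R.as_matrix()).reshape(-1,3)
    m=(abs(P[:,0])<16)&(abs(P[:,1])<22)&(P[:,2]>-90)&(P[:,2]<40); Q=P[m]; Q=Q[np.argsort(-Q[:,2])]
    print(nm,len(Q)); print(Q[:40].round(0).tolist())
```

```text
side 80
[[-8.0, 4.0, -17.0], [-9.0, 1.0, -19.0], [-11.0, 5.0, -21.0], [-12.0, 1.0, -22.0], [1.0, 8.0, -23.0], [-13.0, -3.0, -23.0], [2.0, 7.0, -26.0], [-8.0, 8.0, -26.0], [-6.0, 10.0, -26.0], [-9.0, 3.0, -27.0], [-12.0, 2.0, -28.0], [-1.0, 8.0, -30.0], [7.0, 6.0, -30.0], [4.0, 12.0, -30.0], [-3.0, 12.0, -30.0], [-13.0, -1.0, -30.0], [-8.0, 10.0, -32.0], [9.0, 4.0, -32.0], [-13.0, -4.0, -32.0], [-4.0, 9.0, -32.0], [3.0, 9.0, -33.0], [-6.0, 12.0, -33.0], [-11.0, 4.0, -33.0], [-9.0, 6.0, -33.0], [4.0, 12.0, -34.0], [3.0, 9.0, -36.0], [-10.0, 4.0, -37.0], [-13.0, -3.0, -37.0], [-13.0, 2.0, -37.0], [-1.0, 12.0, -37.0], [-8.0, 7.0, -38.0], [-8.0, 13.0, -39.0], [-6.0, 10.0, -40.0], [-9.0, 3.0, -40.0], [4.0, 10.0, -41.0], [-12.0, -8.0, -41.0], [-3.0, 10.0, -41.0], [-12.0, 2.0, -41.0], [-0.0, 12.0, -42.0], [-5.0, 15.0, -44.0]]
top 0
[]
```

```bash
cat > arc.py <<'E'
from h import *
t=np.array([.259,-.966]);n=np.array([.966,.259])
def tcp(th,w=8,s0=22):
    H=np.array([20,26.])
    u=lambda d:np.array([-d*np.cos(th)-3*np.sin(th),d*np.sin(th)-3*np.cos(th)])
    q=H+u(110)+(s0+17)*t-w*n if th<1.31 else H+u(110-s0)+17*t-w*n
    return S2W([q[0],-1.5,q[1]])
E
python3 - <<'E'
from arc import *
from kin import ik
x,R,s=cur()
for th in (.42,.55,.65,.75,.85,.95,1.05,1.15,1.25,1.31,1.45,1.6,1.75,1.87,2,2.1,2.2,2.25): print(th,np.round(tcp(th)-x,1),ik(tcp(th),Rt(15))[0].round(2)[3:])
E
```

```text
0.42 [-59.7  -2.6 -90.2] [0.31 0.33]
0.55 [-53.4  -2.2 -77.4] [0.28 0.37]
0.65 [-47.5  -1.8 -68.2] [0.26 0.4 ]
0.75 [-40.7  -1.3 -59.6] [0.24 0.42]
0.85 [-33.   -0.7 -51.7] [0.22 0.45]
0.95 [-24.6  -0.1 -44.6] [0.21 0.47]
1.05 [-15.5   0.5 -38.4] [0.2  0.49]
1.15 [ -5.9   1.2 -33.2] [0.19 0.51]
1.25 [  4.2   1.9 -28.9] [0.18 0.52]
1.31 [ 10.5   2.3 -26.8] [0.17 0.53]
1.45 [ 22.4   3.2 -24.1] [0.17 0.55]
1.6 [ 35.6   4.1 -23. ] [0.16 0.56]
1.75 [ 48.7   5.  -24. ] [0.15 0.56]
1.87 [ 59.    5.8 -26.1] [0.15 0.57]
2 [ 69.8   6.5 -29.8] [0.15 0.57]
2.1 [ 77.7   7.1 -33.6] [0.14 0.57]
2.2 [ 85.2   7.6 -38.2] [0.14 0.56]
2.25 [ 88.8   7.9 -40.7] [0.14 0.56]
```

>>> {"name": "step_arm", "arguments": {"plan": "0 0 0 -50 -3 0 255;0 0 0 -100 -6 0 255;0 0 0 -102 -6 -48 255;0 0 0 -102 -6 -92 255;0 0 0 -80 -4.5 -92 255;0 0 0 -68 -4 -92 255;0 0 0 -62 -4 -91 255;0 0 0 -62 -4 -91 255"}}

```text
clock: 12.05
eef_pos: [485.0, -130.9, 27.9]
tcp_rot: [-3.134, -0.264, 0.074]
contact_force: [-1.2, 0.2, -0.1]
opening: 0.004
grasp_force: 0.0
```

>>> {"name": "step_arm", "arguments": {"plan": "0 0 0 4 0 6 255;0 0 0 8 .5 14 255;0 0 0 14 1 23 255;0 0 0 21 1.5 31.5 255;0 0 0 29 2 39.5 255;0 0 0 37.5 2.5 46.5 255"}}

```text
clock: 12.65
eef_pos: [522.5, -128.4, 75.3]
tcp_rot: [-3.134, -0.264, 0.073]
contact_force: [-2.0, 1.0, -0.1]
opening: 0.003
grasp_force: 1.2
```

Run:
```python
from arc import *
np.set_printoptions(precision=0,suppress=True)
x,R,s=cur(); print(x,s['contact_force'])
snap('wrist')
for v in range(60,290,15):
    q=pix('wrist',310,v); print(v,Ro.from_euler('z',-YAW,degrees=True).apply(q-C))
np.set_printoptions(precision=1)
for th in (.95,1.05,1.15,1.31,1.45,1.6,1.75,1.87,2,2.1,2.2,2.25): print(th,np.round(tcp(th)-x,1))
```

```text
[ 523. -128.   75.] [-2.  1. -0.]
60 [62.  2. 30.]
75 [53.  2. 29.]
90 [44.  2. 29.]
105 [32.  1. 46.]
120 [30.  2.  4.]
135 [16.  1. 37.]
150 [ 6.  1. 51.]
165 [-3.  1. 64.]
180 [-10.   0.  75.]
195 [-17.   0.  86.]
210 [-21.  -1. 127.]
225 [-26.  -1. 124.]
240 [-32.  -1. 120.]
255 [-38.  -1. 116.]
270 [-44.  -0. 114.]
285 [-47.  -1. 125.]
0.95 [ 0.3  1.3 -1.3]
1.05 [9.4 2.  4.9]
1.15 [19.   2.7 10.1]
1.31 [35.4  3.8 16.5]
1.45 [47.3  4.7 19.2]
1.6 [60.5  5.6 20.3]
1.75 [73.6  6.5 19.3]
1.87 [83.9  7.2 17.2]
2 [94.7  8.  13.5]
2.1 [102.6   8.6   9.7]
2.2 [110.1   9.1   5.1]
2.25 [113.7   9.4   2.6]
```

>>> {"name": "step_arm", "arguments": {"plan": "0 0 0 9.5 .5 6 255;0 0 0 19 1.5 11 255;0 0 0 35 2.5 17 255;0 0 0 47.5 3.5 19.5 255;0 0 0 60.5 4.5 20.5 255;0 0 0 73.5 5.5 19.5 255;0 0 0 84 6 17 255;0 0 0 84 6 17 255"}}

```text
clock: 13.5
eef_pos: [607.6, -122.3, 90.6]
tcp_rot: [-3.134, -0.264, 0.074]
contact_force: [-0.9, 0.0, 1.6]
opening: 0.001
grasp_force: 0.7
```

>>> {"name": "step_arm", "arguments": {"plan": "0 0 0 5.5 .5 -2 255;0 0 0 11 1 -4 255;0 0 0 15 1.3 -6 255;0 0 0 19 1.5 -8 255;0 0 0 22.5 2 -10 255;0 0 0 22.5 2 -10 255"}}

```text
clock: 14.1
eef_pos: [629.1, -120.5, 80.5]
tcp_rot: [-3.134, -0.264, 0.073]
contact_force: [0.0, 0.4, 0.8]
opening: 0.001
grasp_force: 0.0
```

Run:
```python
from arc import *
np.set_printoptions(precision=0,suppress=True)
x,R,s=cur(); print(x,s['contact_force'])
snap('wrist')
for v in range(20,290,15):
    q=pix('wrist',310,v); print(v,Ro.from_euler('z',-YAW,degrees=True).apply(q-C))
np.set_printoptions(precision=1)
for th in (1.87,2,2.1,2.2,2.25): print(th,np.round(tcp(th)-x,1))
```

```text
[ 629. -120.   80.] [0. 0. 1.]
20 [208.   3.  -0.]
35 [198.   3.  -1.]
50 [188.   3.  -1.]
65 [177.   3.  -1.]
80 [167.   3.  -1.]
95 [156.   3.  -1.]
110 [146.   3.  -1.]
125 [135.   3.  -1.]
140 [125.   3.   0.]
155 [114.   3.  -1.]
170 [100.   0. 100.]
185 [ 94.   0. 104.]
200 [ 88.   0. 109.]
215 [ 83.   0. 116.]
230 [ 76.   0. 107.]
245 [68.  0. 96.]
260 [ 65.   0. 112.]
275 [ 62.  -0. 124.]
1.87 [-22.6  -0.7  12. ]
2 [-11.8   0.1   8.3]
2.1 [-3.9  0.6  4.5]
2.2 [ 3.6  1.2 -0. ]
2.25 [ 7.2  1.4 -2.6]
```

>>> {"name": "step_arm", "arguments": {"plan": "0 0 0 3 .3 -2 255;0 0 0 6 .5 -4 255;0 0 0 6 .5 -4 255"}}

```text
clock: 14.45
eef_pos: [635.0, -119.9, 76.6]
tcp_rot: [-3.134, -0.264, 0.073]
contact_force: [0.8, 0.1, -0.9]
opening: 0.003
grasp_force: 0.0
```

```bash
cat > chk.py <<'E'
from arc import *
np.set_printoptions(precision=0,suppress=True)
x,R,s=cur(); print(x,s['contact_force'])
snap('wrist')
for v in range(140,270,10):
    q=pix('wrist',310,v); print(v,Ro.from_euler('z',-YAW,degrees=True).apply(q-C))
E
python3 chk.py
```

```text
[ 635. -120.   77.] [ 1.  0. -1.]
140 [130.   3.  -1.]
150 [123.   3.  -0.]
160 [117.   3.  -0.]
170 [110.   3.   0.]
180 [102.   1.  97.]
190 [ 98.   0. 100.]
200 [ 94.   0. 103.]
210 [ 91.   0. 110.]
220 [ 87.   0. 111.]
230 [ 82.   0. 105.]
240 [ 77.   0. 100.]
250 [73.  0. 99.]
260 [ 70.   0. 108.]
```

>>> {"name": "step_arm", "arguments": {"plan": "0 0 0 -10 -1 10 255;0 0 0 -25 -2 35 255;0 0 0 -25 -2 60 255;0 0 0 -25 -2 60 255"}}

```text
clock: 14.9
eef_pos: [611.1, -122.7, 141.3]
tcp_rot: [-3.136, -0.27, 0.073]
contact_force: [0.1, -1.2, 0.4]
opening: 0.002
grasp_force: 0.0
```

Run:
```python
from h import *
np.set_printoptions(precision=0,suppress=True)
x,R,s=cur(); print(x)
snap('wrist');snap('side')
i=Ro.from_euler('z',-YAW,degrees=True)
for nm in('wrist','side'):
    Q=i.apply(cloud(nm).reshape(-1,3)-C); m=(abs(Q[:,1])<17)&(Q[:,2]>50)&(Q[:,2]<125)&(Q[:,0]>30)&(Q[:,0]<130); Q=Q[m]
    print(nm,len(Q))
    # front face fit
    d=(Q[:,0]-20)*.707-(Q[:,2]-26)*.707  # perp offset from 45deg line through hinge
    a=(Q[:,0]-20)*.707+(Q[:,2]-26)*.707
    for lo in range(30,125,10):
        k=(a>lo)&(a<=lo+10); 
        if k.sum(): print(lo,k.sum(),np.percentile(d[k],[10,50,90]).round(1))
```

```text
[ 611. -123.  141.]
wrist 5378
30 342 [-7. -6. -6.]
40 384 [-8. -7. -6.]
50 408 [-9. -8. -8.]
60 469 [-10.  -9.  -8.]
70 509 [-11. -10.  -9.]
80 569 [-12. -11. -10.]
90 636 [-13. -12. -11.]
100 1980 [-13.  -8.  10.]
110 27 [-12. -10.  -9.]
side 253
30 29 [-12.  -7.  -4.]
40 29 [-12.  -9.  -6.]
50 32 [-14. -10.  -6.]
60 31 [-14. -10.  -7.]
70 29 [-15. -12.  -9.]
80 33 [-15. -12.  -9.]
90 24 [-17. -14. -11.]
100 40 [-16. -14.   5.]
```

Run:
```python
from arc import *
x,R,s=cur()
for th in (2.2,2.25,2.28,2.31,2.34): print(th,np.round(tcp(th)-x,1))
```

```text
2.2 [ 23.    2.8 -57.7]
2.25 [ 26.6   3.1 -60.3]
2.28 [ 28.6   3.2 -61.9]
2.31 [ 30.7   3.4 -63.6]
2.34 [ 32.7   3.5 -65.3]
```

>>> {"name": "step_arm", "arguments": {"plan": "0 0 0 0 1 -30 255;0 0 0 16 2 -52 255;0 0 0 25 2.5 -59 255;0 0 0 28.5 3 -62 255;0 0 0 31 3 -64 255;0 0 0 33 3.5 -66 255;0 0 0 33 3.5 -66 255"}}

```text
clock: 15.7
eef_pos: [642.9, -118.7, 71.7]
tcp_rot: [-3.135, -0.264, 0.073]
contact_force: [-2.1, -0.4, 1.3]
opening: 0.002
grasp_force: 1.1
```

```bash
cat > chk.py <<'E'
from h import *
np.set_printoptions(precision=0,suppress=True)
x,R,s=cur(); print(x,s['contact_force'],s['grasp_force'])
snap('wrist')
i=Ro.from_euler('z',-YAW,degrees=True)
Q=i.apply(cloud('wrist').reshape(-1,3)-C); m=(Q[:,1]>-17)&(Q[:,1]<17)&(Q[:,2]>50)&(Q[:,2]<125)&(Q[:,0]>30)&(Q[:,0]<130); Q=Q[m]
d=(Q[:,0]-20)*.707-(Q[:,2]-26)*.707
a=(Q[:,0]-20)*.707+(Q[:,2]-26)*.707
for lo in range(30,105,10):
    k=(a>lo)&(a<=lo+10)
    if k.sum(): print(lo,k.sum(),np.percentile(d[k],[10,50,90]).round(1))
E
python3 chk.py
```

```text
[ 643. -119.   72.] [-2. -0.  1.] 1.0676363110542297
50 1 [-2. -2. -2.]
60 21 [-3. -2. -2.]
70 148 [-3. -3. -2.]
80 817 [-11.  -3.  -2.]
90 3023 [-28. -12.  -2.]
100 4747 [-29.  -2.  19.]
```

>>> {"name": "step_arm", "arguments": {"plan": "0 0 0 -8 -1 8 255;0 0 0 -25 -2 35 255;0 0 0 -30 -2 70 255;0 0 0 -30 -2 90 255;0 0 0 -30 -2 90 255"}}

```text
clock: 16.25
eef_pos: [614.3, -121.1, 165.4]
tcp_rot: [-3.136, -0.27, 0.073]
contact_force: [0.3, 0.8, -0.1]
opening: 0.001
grasp_force: 0.0
```

```bash
python3 chk.py
python3 - <<'E'
from h import *
from kin import ik
np.set_printoptions(precision=2,suppress=True)
go([561,199,200],Rt(0,7.2))
for nm,p,t,yaw in(('pick',[561+0,199.5,20],-25,7.2),('pickhi',[561,199.5,120],-25,7.2)): print(nm,ik(p,Rt(t,yaw),(.3,.4,2,0,1.2)))
for p in([35,0,60],[70,0,60],[60,0,45],[85,0,110]): print(p,ik(S2W(p),Rt(20)),ik(S2W(p),Rt(15)))
x,R,s=cur();print(s['qpos'])
E
```

```text
[ 614. -121.  165.] [ 0.  1. -0.] 0.0
30 289 [-4. -3. -2.]
40 354 [-4. -3. -2.]
50 387 [-3. -3. -2.]
60 420 [-3. -3. -2.]
70 450 [-3. -3. -2.]
80 496 [-4. -3. -2.]
90 540 [-3. -3. -2.]
100 1381 [-3.  0. 20.]
turn [-1.9 15.2  2.9] shift [-52.3 319.8  36.7]
pick (array([0.3 , 0.77, 1.48, 0.07, 1.32]), np.float64(4.487843556497936e-27))
pickhi (array([0.3 , 0.66, 1.44, 0.07, 1.47]), np.float64(5.515171258540228e-26))
[35, 0, 60] (array([-0.27,  0.41,  2.04,  0.31,  0.38]), np.float64(1.0294115678717694e-26)) (array([-0.25,  0.43,  1.98,  0.17,  0.49]), np.float64(1.1074553625623426e-26))
[70, 0, 60] (array([-0.24,  0.45,  1.97,  0.27,  0.4 ]), np.float64(2.5421677553553273e-26)) (array([-0.23,  0.47,  1.9 ,  0.15,  0.52]), np.float64(7.285045718798491e-27))
[60, 0, 45] (array([-0.25,  0.46,  2.  ,  0.3 ,  0.36]), np.float64(8.807779244136845e-27)) (array([-0.23,  0.48,  1.93,  0.16,  0.49]), np.float64(3.55215083083761e-26))
[85, 0, 110] (array([-0.24,  0.39,  1.91,  0.21,  0.52]), np.float64(2.690301119251058e-26)) (array([-0.22,  0.41,  1.85,  0.12,  0.64]), np.float64(3.047796154795654e-26))
[-0.25  0.29  1.89  0.14  0.72  1.16]
```

Run:
```python
from h import *
go([545,197,140],Rt(-25,7.2))
```

```text
turn [-4.4 40.1  2.9] shift [-68.3 317.8 -23.3]
```

>>> {"name": "step_arm", "arguments": {"plan": "-.9 8 .6 -10 45 30 0;-1.8 16 1.2 -20 90 50 0;-2.7 24 1.8 -30 135 50 0;-3.6 32 2.4 -40 180 40 0;-4.4 40.1 2.9 -50 228 20 0;-4.4 40.1 2.9 -60 275 0 0;-4.4 40.1 2.9 -68 318 -23 0;-4.4 40.1 2.9 -68 318 -23 0", "force": 60}}

```text
clock: 17.1
eef_pos: [541.0, 201.4, 133.5]
tcp_rot: [-3.14, 0.447, 0.129]
contact_force: [0.4, -0.4, 0.1]
opening: 1.004
grasp_force: 0.0
```

>>> {"name": "step_arm", "arguments": {"plan": "0 0 0 0 0 0 0;0 0 0 0 0 0 0;0 0 0 0 0 0 0"}}

```text
clock: 17.4
eef_pos: [545.3, 196.2, 138.6]
tcp_rot: [-3.141, 0.439, 0.124]
contact_force: [-0.8, -0.5, -1.1]
opening: 0.998
grasp_force: 0.0
```

Run:
```python
from h import *
np.set_printoptions(precision=1,suppress=True)
x,R,s=cur(); print(x,s['tcp_rot'],s['qpos'],s['opening']); snap('side'); snap('wrist','w5')
for nm in('side','wrist'):
    W=cloud(nm).reshape(-1,3);P=(W-x)@R.as_matrix()
    m=(abs(P[:,0])<16)&(abs(P[:,1])<62)&(P[:,2]>-90)&(P[:,2]<30)&(W[:,2]>60); Q=P[m]; Q=Q[np.argsort(-Q[:,2])]
    print(nm,len(Q)); print(Q[:25].round(0).tolist())
# panel top points
W=cloud('wrist').reshape(-1,3); m=(W[:,2]>17)&(W[:,2]<32)&(abs(W[:,0]-561)<90)&(abs(W[:,1]-199)<55);Q=W[m]
print(len(Q),Q.mean(0)); r_=cv2.minAreaRect(Q[:,:2].astype(np.float32)); print(r_,np.percentile(Q[:,2],[10,50,90]))
```

```text
[545.3 196.2 138.6] [-3.1  0.4  0.1] [0.3 0.6 1.5 0.1 1.5 1.7] 0.9982605276002563
side 196
[[-8.0, -49.0, -29.0], [-1.0, 50.0, -30.0], [-10.0, 45.0, -30.0], [-6.0, -46.0, -30.0], [-11.0, 39.0, -31.0], [-3.0, -45.0, -32.0], [-8.0, 47.0, -32.0], [1.0, -45.0, -32.0], [-14.0, -48.0, -32.0], [0.0, 46.0, -32.0], [5.0, -45.0, -32.0], [-10.0, -56.0, -32.0], [-10.0, -48.0, -33.0], [-7.0, 50.0, -34.0], [-4.0, -46.0, -35.0], [-9.0, -45.0, -35.0], [6.0, -48.0, -35.0], [1.0, -47.0, -35.0], [-14.0, 47.0, -35.0], [-14.0, 41.0, -35.0], [-10.0, 47.0, -36.0], [4.0, 51.0, -36.0], [-12.0, -54.0, -37.0], [-3.0, 55.0, -37.0], [-13.0, -46.0, -37.0]]
wrist 17739
[[7.0, 42.0, -28.0], [3.0, 42.0, -28.0], [-1.0, 42.0, -28.0], [1.0, -44.0, -28.0], [2.0, -44.0, -28.0], [-4.0, 42.0, -28.0], [-4.0, 42.0, -28.0], [2.0, -44.0, -28.0], [-7.0, 42.0, -28.0], [7.0, 42.0, -28.0], [-1.0, 42.0, -28.0], [-6.0, 42.0, -28.0], [-6.0, -44.0, -28.0], [-6.0, 42.0, -28.0], [4.0, 42.0, -28.0], [2.0, 42.0, -28.0], [-3.0, -44.0, -28.0], [-1.0, -44.0, -28.0], [5.0, 42.0, -29.0], [-2.0, -44.0, -29.0], [4.0, 42.0, -29.0], [-3.0, -44.0, -29.0], [5.0, -44.0, -29.0], [-9.0, -44.0, -29.0], [0.0, 42.0, -29.0]]
17954 [572.5 203.3  24.2]
((560.4697875976562, 202.08868408203125), (133.9542236328125, 68.5599136352539), 7.01015567779541) [23.2 24.2 25.2]
```

View pics/w5.png

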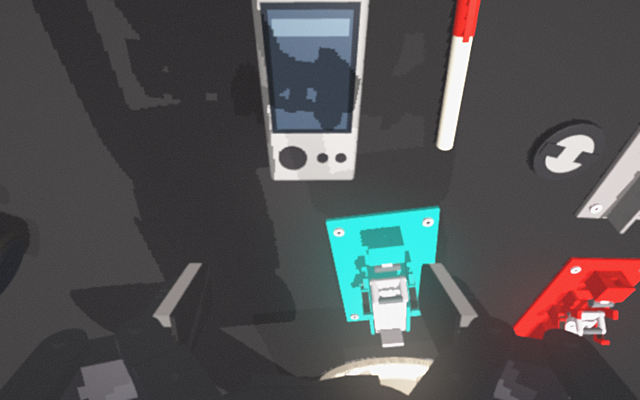

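Fingers straddle symmetrically (tips at t≈-28 when open). The panel is at (310,90), and the marker at (458,80) is clear of the right finger. I'll descend, watching the force.

>>> {"name": "step_arm", "arguments": {"plan": "0 0 0 1.7 2.3 -45 0;0 0 0 1.7 2.3 -90 0;0 0 0 1.7 2.3 -120 0;0 0 0 1.7 2.3 -135 0;0 0 0 1.7 2.3 -145 0;0 0 0 1.7 2.3 -145 0;0 0 0 1.7 2.3 -145 0"}}

```text
clock: 18.2
eef_pos: [547.4, 200.0, -5.8]
tcp_rot: [-3.141, 0.438, 0.125]
contact_force: [0.7, 0.6, 0.2]
opening: 1.0
grasp_force: 0.0
```

>>> {"name": "step_arm", "arguments": {"plan": "0 0 0 0 0 -4 0;0 0 0 0 0 -7 0;0 0 0 0 0 -7 0"}}

```text
clock: 18.5
eef_pos: [546.4, 199.9, -13.9]
tcp_rot: [-3.141, 0.44, 0.125]
contact_force: [0.0, -0.5, -0.1]
opening: 0.997
grasp_force: 0.0
```

Run:
```python
from h import *
x,R,s=cur(); print(x,s['tcp_rot'],s['contact_force']); snap('wrist')
W=cloud('wrist').reshape(-1,3);P=(W-x)@R.as_matrix()
for sg in(1,-1):
    m=(abs(P[:,0])<12)&(P[:,1]*sg>38)&(P[:,1]*sg<62)&(P[:,2]>-60)&(W[:,2]>2.5); Q=P[m];Q2=W[m]; o=np.argsort(Q2[:,2])[:300]
    print(sg,np.percentile(Q[o],[5,50,95],axis=0).round(0).tolist(),Q2[o,2][[0,30,100]])
m=(W[:,2]>17)&(W[:,2]<32)&(abs(W[:,0]-561)<90)&(abs(W[:,1]-199)<38);Q=(W[m]-x)@R.as_matrix();print('panel tool-y',np.percentile(Q[:,1],[1,99]))
```

```text
[546.40188218 199.86216606 -13.9321694 ] [-3.14109349  0.43993382  0.12542464] [ 0.00443504 -0.54655103 -0.05789726]
1 [[-3.0, 42.0, -37.0], [9.0, 42.0, -33.0], [11.0, 48.0, -29.0]] [ 8.1879749  10.7424384  12.25706397]
-1 [[-2.0, -50.0, -37.0], [9.0, -44.0, -33.0], [11.0, -43.0, -29.0]] [ 8.73859226 10.6814688  12.28286516]
panel tool-y [-31.04078636  33.0212549 ]
```

>>> {"name": "step_arm", "arguments": {"plan": "0 0 0 0 0 -2 60;0 0 0 0 0 -2 255;0 0 0 0 0 -2 255;0 0 0 0 0 -2 255;0 0 0 0 0 -2 255;0 0 0 0 0 -2 255;0 0 0 0 0 -2 255", "force": 60}}

```text
clock: 19.25
eef_pos: [546.8, 199.9, -15.9]
tcp_rot: [-3.141, 0.439, 0.125]
contact_force: [2.4, 0.5, 3.2]
opening: 0.782
grasp_force: 68.3
```

>>> {"name": "step_arm", "arguments": {"plan": "0 0 0 0 0 5 255;0 0 0 0 0 15 255;0 0 0 0 0 25 255;0 0 0 0 0 35 255;0 0 0 0 0 45 255;0 0 0 0 0 45 255"}}

```text
clock: 19.85
eef_pos: [547.4, 200.1, 30.8]
tcp_rot: [-3.141, 0.438, 0.126]
contact_force: [-0.0, 0.6, -2.5]
opening: 0.783
grasp_force: 67.7
```

```bash
cat > pan.py <<'E'
from h import *
def fit():
    """panel front face plane & side edges in tool coords, from wrist depth"""
    x,R,s=cur(); snap('wrist'); P=((cloud('wrist')-x)@R.as_matrix()).reshape(-1,3)
    m=(abs(P[:,1])<31)&(P[:,2]>-75)&(P[:,2]<10)&(abs(P[:,0])<120)
    Q=P[m]; th=None
    # ransac-lite: plane z=a x+b
    rng=np.random.default_rng(0); best=0
    for _ in range(300):
        i=rng.choice(len(Q),3,replace=False); A=np.c_[Q[i,:2],np.ones(3)]
        try: k=np.linalg.solve(A,Q[i,2])
        except Exception: continue
        if abs(k[0])>1.2 or abs(k[1])>.3: continue
        c=(abs(Q[:,:2]@k[:2]+k[2]-Q[:,2])<1).sum()
        if c>best: best,kb=c,k
    I=Q[abs(Q[:,:2]@kb[:2]+kb[2]-Q[:,2])<1]; k=np.linalg.lstsq(np.c_[I[:,:2],np.ones(len(I))],I[:,2],rcond=None)[0]
    m=(abs(P[:,:2]@k[:2]+k[2]-P[:,2])<1.5)&(abs(P[:,1])<45)&(abs(P[:,0])<120); F=P[m]
    print('tcp',x,'n',len(I),'plane z=%.3fx+%.3fy+%.1f'%tuple(k),'angle deg',np.degrees(np.arctan(k[0])))
    print('x range',np.percentile(F[:,0],[.5,99.5]),'y range',np.percentile(F[:,1],[1,99]))
    n=np.array([k[0],k[1],-1]);n/=np.linalg.norm(n); print('world normal',R.apply(n).round(3),s['opening'],s['grasp_force'])
    u=np.array([1,0,k[0]]);u/=np.linalg.norm(u)
    sl=F@u; print('along-face range',np.percentile(sl,[.3,99.7]))
    return k,F,x,R
if __name__=='__main__': fit()
E
python3 pan.py
```

```text
tcp [547.39981058 200.14994646  30.76977351] n 37664 plane z=-0.472x+0.001y+-44.3 angle deg -25.26367069585598
x range [-59.52449033  60.44834397] y range [-33.14541224  31.80328218]
world normal [-0.003 -0.002  1.   ] 0.7831965583178033 67.66879677772522
along-face range [-48.09113512  85.47266275]
```

```bash
cat > plc.py <<'E'
from h import *
import h
from kin import ik
h.C=np.array([566.9,-122.7,0]);h.YAW=4.1
PT=np.array([6.9,-.7,-21.0]); RP=Rt(19.7,4.1)
def tcp(up,gap,R=RP,pt=PT):
    o=np.array([9.4,0,19.6])+(70+up)*np.array([.7071,0,.7071])+gap*np.array([-.7071,0,.7071])
    return h.S2W(o)-R.apply(pt)
if __name__=='__main__':
    x,R0,s=cur(); print('now',x)
    print('turn',np.degrees((RP*R0.inv()).as_rotvec()).round(1))
    for up,gap in((100,15),(60,6),(30,5),(10,4),(0,4),(0,0)): p=tcp(up,gap); print(up,gap,p.round(1),'shift',(p-x).round(1),ik(p,RP)[0].round(2)[1:])
E
python3 plc.py
```

```text
now [547.01977871 200.00163575  29.9208491 ]
turn [  4.4 -44.6  -2.9]
100 15 [ 686.2 -114.8  128.3] shift [ 139.2 -314.8   98.4] [0.41 1.83 0.17 0.58]
60 6 [ 664.4 -116.4   93.7] shift [ 117.3 -316.4   63.7] [0.43 1.89 0.21 0.5 ]
30 5 [ 643.9 -117.9   71.7] shift [  96.9 -317.9   41.8] [0.44 1.95 0.24 0.44]
10 4 [ 630.5 -118.8   56.9] shift [  83.5 -318.8   27. ] [0.45 1.98 0.27 0.4 ]
0 4 [ 623.5 -119.3   49.8] shift [  76.4 -319.3   19.9] [0.45 2.   0.29 0.38]
0 0 [ 626.3 -119.1   47. ] shift [  79.3 -319.1   17.1] [0.46 1.99 0.29 0.38]
```

>>> {"name": "step_arm", "arguments": {"plan": "0 0 0 0 0 40 255;0 0 0 0 0 85 255;0 0 0 0 -10 130 255;.5 -5 -.3 10 -40 165 255;1.1 -11 -.7 25 -80 180 255;1.7 -17 -1.1 40 -120 180 255;2.3 -23 -1.5 55 -160 180 255;2.8 -29 -1.9 70 -200 180 255"}}

```text
clock: 20.7
eef_pos: [616.5, -1.8, 209.4]
tcp_rot: [3.135, -0.072, 0.09]
contact_force: [0.4, -0.1, -3.3]
opening: 0.784
grasp_force: 69.2
```

>>> {"name": "step_arm", "arguments": {"plan": ".6 -6 -.3 15 -40 0 255;1.1 -11 -.6 35 -75 0 255;1.6 -15.6 -1 55 -100 0 255;1.6 -15.6 -1 65 -115 -5 255;1.6 -15.6 -1 69 -115 -20 255;1.6 -15.6 -1 69 -115 -40 255;1.6 -15.6 -1 69 -115 -40 255;1.6 -15.6 -1 69 -115 -40 255"}}

```text
clock: 21.5
eef_pos: [684.9, -113.8, 167.7]
tcp_rot: [-3.14, -0.339, 0.072]
contact_force: [-0.1, -0.0, -3.1]
opening: 0.784
grasp_force: 69.1
```

```bash
python3 plc.py; python3 pan.py
```

```text
now [ 684.87934201 -113.84830497  167.65072973]
turn [-0.1 -0.3 -0.1]
100 15 [ 686.2 -114.8  128.3] shift [  1.3  -1.  -39.3] [0.41 1.83 0.17 0.58]
60 6 [ 664.4 -116.4   93.7] shift [-20.5  -2.6 -74. ] [0.43 1.89 0.21 0.5 ]
30 5 [ 643.9 -117.9   71.7] shift [-41.   -4.  -95.9] [0.44 1.95 0.24 0.44]
10 4 [ 630.5 -118.8   56.9] shift [ -54.4   -5.  -110.8] [0.45 1.98 0.27 0.4 ]
0 4 [ 623.5 -119.3   49.8] shift [ -61.4   -5.5 -117.8] [0.45 2.   0.29 0.38]
0 0 [ 626.3 -119.1   47. ] shift [ -58.6   -5.3 -120.7] [0.46 1.99 0.29 0.38]
tcp [ 684.87934201 -113.84830497  167.65072973] n 37910 plane z=-0.469x+0.003y+-44.9 angle deg -25.114602072754703
x range [-59.8013046  60.1724636] y range [-33.04064619  31.88916781]
world normal [-0.699 -0.055  0.713] 0.7838412506257799 69.11816239356995
along-face range [-48.2364174   85.31824502]
```

>>> {"name": "step_arm", "arguments": {"plan": "0 -.3 0 1 -1 -20 255;0 -.3 0 -1 -1 -39 255;0 -.3 0 -10 -2 -56 255;0 -.3 0 -20.5 -2.6 -74 255;0 -.3 0 -31 -3 -85 255;0 -.3 0 -41 -4 -96 255;0 -.3 0 -48 -4.5 -103 255;0 -.3 0 -48 -4.5 -103 255"}}

```text
clock: 22.35
eef_pos: [636.2, -119.4, 65.2]
tcp_rot: [-3.141, -0.345, 0.071]
contact_force: [-0.2, 0.3, -2.7]
opening: 0.782
grasp_force: 69.3
```

```bash
python3 plc.py;python3 pan.py; python3 -c "
from h import *
print(r.sense()['contact_force'])
p,d=snap('side'); cv2.imwrite('pics/s2.png',cv2.resize(p[140:300,240:440,::-1],None,fx=3.5,fy=3.5,interpolation=cv2.INTER_CUBIC))"
```

```text
now [ 636.20502975 -119.37848925   65.2328381 ]
turn [-0.1  0.1 -0. ]
100 15 [ 686.2 -114.8  128.3] shift [50.   4.5 63.1] [0.41 1.83 0.17 0.58]
60 6 [ 664.4 -116.4   93.7] shift [28.2  3.  28.4] [0.43 1.89 0.21 0.5 ]
30 5 [ 643.9 -117.9   71.7] shift [7.7 1.5 6.5] [0.44 1.95 0.24 0.44]
10 4 [ 630.5 -118.8   56.9] shift [-5.7  0.5 -8.3] [0.45 1.98 0.27 0.4 ]
0 4 [ 623.5 -119.3   49.8] shift [-12.7   0.  -15.4] [0.45 2.   0.29 0.38]
0 0 [ 626.3 -119.1   47. ] shift [ -9.9   0.2 -18.2] [0.46 1.99 0.29 0.38]
tcp [ 636.20502975 -119.37848925   65.2328381 ] n 37605 plane z=-0.470x+0.005y+-44.9 angle deg -25.162546713061484
x range [-59.70646655  60.11725972] y range [-32.89006926  31.95610091]
world normal [-0.704 -0.055  0.708] 0.7821202840168904 69.30785536766052
along-face range [-48.14377593  85.30068959]
[ 0.47544255  0.58527328 -2.50282969]
```

View pics/s2.png

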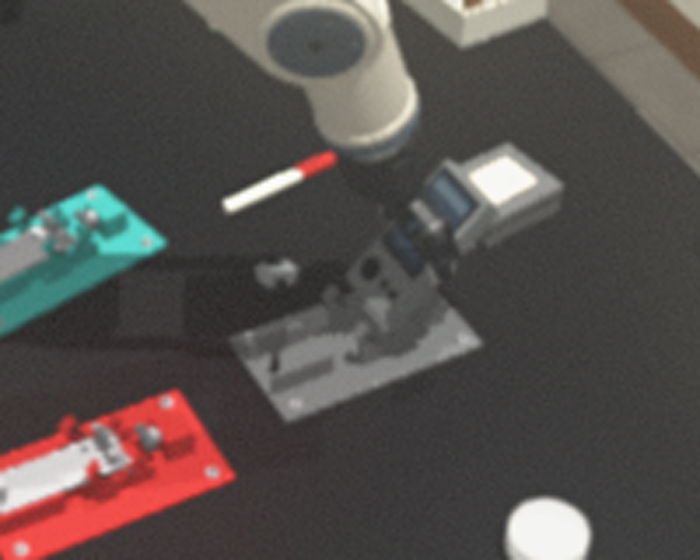

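The side view shows the panel held at 45° with its dial end (370,268) down over the ledges, the screen facing front. I'll lower it in steps.

>>> {"name": "step_arm", "arguments": {"plan": "0 0 0 -3 0 -4 255;0 0 0 -6 0 -8 255;0 0 0 -8.5 0 -11 255;0 0 0 -10.5 0 -13.3 255;0 0 0 -10.5 0 -13.3 255"}}

```text
clock: 22.95
eef_pos: [626.2, -119.6, 52.1]
tcp_rot: [-3.141, -0.346, 0.071]
contact_force: [0.9, 0.1, -4.0]
opening: 0.784
grasp_force: 69.3
```

>>> {"name": "step_arm", "arguments": {"plan": "0 0 0 -1 0 -1 255;0 0 0 -2 0 -2 255;0 0 0 -2 0 -2 255"}}

```text
clock: 23.25
eef_pos: [625.1, -119.8, 50.8]
tcp_rot: [3.141, -0.348, 0.072]
contact_force: [-0.3, -0.4, -2.0]
opening: 0.782
grasp_force: 69.3
```

>>> {"name": "step_arm", "arguments": {"plan": "0 0 0 -1 0 -1 255;0 0 0 -2 0 -2 255;0 0 0 -2 0 -2 255"}}

```text
clock: 23.55
eef_pos: [625.1, -120.1, 50.2]
tcp_rot: [3.14, -0.351, 0.072]
contact_force: [4.4, 1.6, 3.1]
opening: 0.779
grasp_force: 70.0
```

>>> {"name": "step_arm", "arguments": {"plan": "0 0 0 1 0 -1 255;0 0 0 2 0 -2 255;0 0 0 2 0 -2 255"}}

```text
clock: 23.85
eef_pos: [627.1, -120.3, 48.2]
tcp_rot: [3.14, -0.351, 0.072]
contact_force: [4.8, 0.4, 5.4]
opening: 0.785
grasp_force: 70.1
```

>>> {"name": "step_arm", "arguments": {"plan": "0 0 0 .7 0 -.7 255;0 0 0 1.2 0 -1.2 255;0 0 0 1.2 0 -1.2 255"}}

```text
clock: 24.15
eef_pos: [627.9, -120.3, 47.4]
tcp_rot: [3.14, -0.351, 0.072]
contact_force: [-2.4, -0.2, 14.5]
opening: 0.785
grasp_force: 71.3
```

```bash
cat pan.py > /dev/null
python3 - <<'E'
import h
from pan import *
np.set_printoptions(precision=1,suppress=True)
k,F,x,R=fit()
i=Ro.from_euler('z',-4.1,degrees=True); S=i.apply(R.apply(F)+x-np.array([566.9,-122.7,0]))
e=(S[:,0]-9.4)*.7071+(S[:,2]-19.6)*.7071; g=-(S[:,0]-9.4)*.7071+(S[:,2]-19.6)*.7071
print('head end along',np.percentile(e,99.7),'front face offset',np.percentile(g,[10,50,90]),'y',np.percentile(S[:,1],[1,99]))
print(r.sense()['contact_force'])
E
```

```text
tcp [ 627.9 -120.3   47.4] n 38356 plane z=-0.461x+0.003y+-44.9 angle deg -24.75645718628868
x range [-59.1  60.4] y range [-33.   31.9]
world normal [-0.7 -0.1  0.7] 0.7852546293490238 71.32751941680908
along-face range [-47.9  85.1]
head end along 141.37854984779736 front face offset [23.1 23.8 24.5] y [-33.7  31.2]
[-0.4  1.3 14. ]
```

>>> {"name": "step_arm", "arguments": {"plan": "0 0 0 0 0 0 50;0 0 0 0 0 0 40;0 0 0 0 0 0 20;0 0 0 0 0 0 0;0 0 0 0 0 0 0;0 0 0 0 0 0 0"}}

```text
clock: 24.8
eef_pos: [626.0, -119.6, 45.3]
tcp_rot: [-3.141, -0.347, 0.072]
contact_force: [-0.2, 0.9, -0.5]
opening: 0.997
grasp_force: 0.0
```

>>> {"name": "step_arm", "arguments": {"plan": "0 0 0 -3 0 9 0;0 0 0 -9 -.5 25 0;0 0 0 -18 -1 50 0;0 0 0 -30 -2 85 0;0 0 0 -40 -3 115 0;0 0 0 -45 -3 130 0;0 0 0 -45 -3 130 0"}}

```text
clock: 25.5
eef_pos: [581.9, -123.2, 178.7]
tcp_rot: [3.14, -0.352, 0.072]
contact_force: [-0.5, 0.6, 0.0]
opening: 1.0
grasp_force: 0.0
```

Run:
```python
from h import *
np.set_printoptions(precision=1,suppress=True)
x,R,s=cur(); print(x,s['contact_force'],s['grasp_force']); snap('wrist')
i=Ro.from_euler('z',-4.1,degrees=True); S=i.apply(cloud('wrist').reshape(-1,3)-np.array([566.9,-122.7,0]))
e=(S[:,0]-9.4)*.7071+(S[:,2]-19.6)*.7071; g=-(S[:,0]-9.4)*.7071+(S[:,2]-19.6)*.7071
m=(abs(S[:,1])<45)&(abs(g-24)<4)&(e>-10)&(e<155)
print(m.sum(),'along',np.percentile(e[m],[.3,99.7]),'y',np.percentile(S[m,1],[1,99]))
print('tilt resid',np.degrees(np.arctan(np.polyfit(e[m],g[m],1)[0])),'offset',np.median(g[m]))
for a,b in((20,50),(100,135)):
    k=m&(e>a)&(e<b); print(a,'y',np.percentile(S[k,1],[1,99]))
```

```text
[ 581.9 -123.2  178.7] [-0.5  0.6  0. ] 0.0
13542 along [ -0.2 142.1] y [-33.7  32.1]
tilt resid -0.28397431215348495 offset 24.031955691960526
20 y [-33.7  32.3]
100 y [-33.8  31.9]
```

The panel is seated (0 to 142 mm along, tilt within 0.3° of 45°, centred to 1 mm) and the gripper is clear, so I'm handing it in.

```bash
python3 -c "
from rig import r
print(r.sign_off())"
```

```text
the job is handed in; nothing more can be done
None
```

I swung the brace into its end detent and set the panel on the stand, screen out, seated at about 45° and centred to about 1 mm; the gripper is clear and the job is handed in, with no verdict returned.

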